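# Weigh out walnuts from the lift-and-slide chest

### The job

Open the wooden ingredient chest by lifting its recessed cover off its seat and sliding it fully aside along its channels, and leave it open. With the steel scoop, take walnuts out of the chest and tip at least three of the four into the pan of the kitchen scale, spilling none (the rest stay in the chest), then stand the scoop upright on the table, off the chest and the scale. Do not touch the walnuts with the gripper, and leave the bottle, the can and the mug alone.

Things in the scene. Friction and masses are not known exactly. Their poses are not given: they have to be found in the camera images.
- chest: Fixed wooden chest, 124 (its x) by 442 (its y) by 79 mm high. Origin on the table under the centre of the compartment that holds the walnuts; z up. Compartment: inside x -46..46, y -100..100, floor at z = 10 mm, vertical walls. Around it at z = 48 mm a seat carries the cover, in a pocket 108 by 216 mm, 10 mm deep.
- deck (a point): Point on the chest's closed deck (chest x 0, y 205, z 58 mm), where the cover is slid to. The deck runs from chest y = 108 to an end stop at 318 mm. Channels along the chest: side walls at x = +-54 mm (8 mm thick) up to z = 79 mm; lips reach inwards to x = +-46 mm at z = 74..79 mm over the cover's edges, all along, so the cover cannot be taken out upwards.
- hatch: The cover, loose: plywood plate 102 (x) by 210 (y) by 10 mm, 0.15 to 0.31 kg, origin at the centre of its underside, axes along the chest's. Starts seated at chest z = 48 mm, flush with the deck, 3 mm play all round. It must rise 10 mm to leave its seat and meets the lips at 16 mm; then it slides in chest +y and stays. Compartment bare with the origin at chest y = 205 mm; end stop at 213 mm.
- hatch_grip (a point): Point to grip on the cover's red grip block, 38 mm above the cover's underside, at its centre. The block is 54 (x) by 18 (y) mm and stands 45 mm above the plate (top 55 mm above the cover's underside); pinch it across its 18 mm (chest y). Axes as the cover's.
- scoop: Loose steel scoop with an upright dark wooden handle, 0.16 to 0.26 kg. Origin at the centre of the pan's underside; its +x points out of the open mouth, z up. Pan 80 (x, from -40 to 40) by 84 mm (y), floor 2 mm thick, side walls 3 mm thick, 32 mm high over the rear half and sloping down to the lip from x = -5; back wall 58 mm high at x = -40, no wall at the front (x = +40). Starts standing on the table.
- scoop_grip (a point): Point to grip on the scoop's handle, 118 mm above the pan's underside and 29 mm behind the scoop's origin (scoop x = -29, y = 0). The handle is a straight upright bar 22 (x) by 20 mm (y) at x -40..-18, from 44 to 136 mm above the underside; walnuts fit under it. Pinch it across its 20 mm (scoop y). Axes as the scoop's.
- scoop_pan (a point): Point in the middle of the scoop's pan, 16 mm above its underside. Axes as the scoop's.
- scale: Fixed white kitchen scale, body 170 (x) by 180 (y) by 45 mm, origin at the centre of its underside, with a round steel pan fixed on top.
- weighing_pan (a point): Centre of the weighing pan's inner floor, 55 mm above the table. The pan is a round dish: inner radius about 52 mm at the floor, 82 mm at the rim, outer rim radius 85 mm; rim 96 mm above the table.
- walnut0: One of four loose walnuts in the chest's compartment, all lying on its floor in the half away from the deck (chest y below 0 mm). 36 by 33 by 33 mm, 14 g, origin at its centre; hard smooth shell (friction about 0.3), it rolls easily.
- walnut1: One of four loose walnuts in the chest's compartment, all lying on its floor in the half away from the deck (chest y below 0 mm). 36 by 33 by 33 mm, 14 g, origin at its centre; hard smooth shell (friction about 0.3), it rolls easily.
- walnut2: One of four loose walnuts in the chest's compartment, all lying on its floor in the half away from the deck (chest y below 0 mm). 36 by 33 by 33 mm, 14 g, origin at its centre; hard smooth shell (friction about 0.3), it rolls easily.
- walnut3: One of four loose walnuts in the chest's compartment, all lying on its floor in the half away from the deck (chest y below 0 mm). 36 by 33 by 33 mm, 14 g, origin at its centre; hard smooth shell (friction about 0.3), it rolls easily.
- sauce_bottle: Bystander: amber bottle with a red cap, 62 mm across, 190 mm high, loose. Origin at the centre of its underside.
- tea_can: Bystander: green can, 72 mm across, 100 mm high, loose. Origin at the centre of its underside.
- mug: Bystander: blue mug, 80 mm across plus handle, 90 mm high, loose. Origin at the centre of its underside.

How it is judged (in metres and radians):
On the way, in this order (a step that is already met when the one before it is completed fails the run):
1. the cover is lifted and slid aside, baring the compartment (at least 185 mm along the channels) (y of hatch in the frame of chest above 0.185 m and z of hatch in the frame of chest between 0.05 and 0.068 m and angle between hatch's own z axis and vertical below 0.1 rad), for 0.1 s.
2. the scoop carries at least one walnut up out of the chest (((distance between walnut0 and scoop_pan below 0.06 m and height (world z) of walnut0 above 0.1 m) or (distance between walnut1 and scoop_pan below 0.06 m and height (world z) of walnut1 above 0.1 m) or (distance between walnut2 and scoop_pan below 0.06 m and height (world z) of walnut2 above 0.1 m) or (distance between walnut3 and scoop_pan below 0.06 m and height (world z) of walnut3 above 0.1 m))), for 0.1 s.
3. at least three walnuts are in the weighing pan ((((horizontal distance between walnut0 and weighing_pan below 0.078 m and height (world z) of walnut0 between 0.055 and 0.105 m) and (horizontal distance between walnut1 and weighing_pan below 0.078 m and height (world z) of walnut1 between 0.055 and 0.105 m) and (horizontal distance between walnut2 and weighing_pan below 0.078 m and height (world z) of walnut2 between 0.055 and 0.105 m)) or ((horizontal distance between walnut0 and weighing_pan below 0.078 m and height (world z) of walnut0 between 0.055 and 0.105 m) and (horizontal distance between walnut1 and weighing_pan below 0.078 m and height (world z) of walnut1 between 0.055 and 0.105 m) and (horizontal distance between walnut3 and weighing_pan below 0.078 m and height (world z) of walnut3 between 0.055 and 0.105 m)) or ((horizontal distance between walnut0 and weighing_pan below 0.078 m and height (world z) of walnut0 between 0.055 and 0.105 m) and (horizontal distance between walnut2 and weighing_pan below 0.078 m and height (world z) of walnut2 between 0.055 and 0.105 m) and (horizontal distance between walnut3 and weighing_pan below 0.078 m and height (world z) of walnut3 between 0.055 and 0.105 m)) or ((horizontal distance between walnut1 and weighing_pan below 0.078 m and height (world z) of walnut1 between 0.055 and 0.105 m) and (horizontal distance between walnut2 and weighing_pan below 0.078 m and height (world z) of walnut2 between 0.055 and 0.105 m) and (horizontal distance between walnut3 and weighing_pan below 0.078 m and height (world z) of walnut3 between 0.055 and 0.105 m)))), for 0.2 s.
At the end, for the whole second after the job is handed in: At least 3 walnuts are in the weighing pan (within 78 mm of its centre), the others there or in the chest; the cover lies flat in its channels, 185 mm or more from its seat; the scoop stands upright (within 0.12 rad) and still on the table (within 6 mm), outside the chest (all of step 1 and (((horizontal distance between walnut0 and weighing_pan below 0.078 m and height (world z) of walnut0 between 0.055 and 0.105 m) and (horizontal distance between walnut1 and weighing_pan below 0.078 m and height (world z) of walnut1 between 0.055 and 0.105 m) and (horizontal distance between walnut2 and weighing_pan below 0.078 m and height (world z) of walnut2 between 0.055 and 0.105 m)) or ((horizontal distance between walnut0 and weighing_pan below 0.078 m and height (world z) of walnut0 between 0.055 and 0.105 m) and (horizontal distance between walnut1 and weighing_pan below 0.078 m and height (world z) of walnut1 between 0.055 and 0.105 m) and (horizontal distance between walnut3 and weighing_pan below 0.078 m and height (world z) of walnut3 between 0.055 and 0.105 m)) or ((horizontal distance between walnut0 and weighing_pan below 0.078 m and height (world z) of walnut0 between 0.055 and 0.105 m) and (horizontal distance between walnut2 and weighing_pan below 0.078 m and height (world z) of walnut2 between 0.055 and 0.105 m) and (horizontal distance between walnut3 and weighing_pan below 0.078 m and height (world z) of walnut3 between 0.055 and 0.105 m)) or ((horizontal distance between walnut1 and weighing_pan below 0.078 m and height (world z) of walnut1 between 0.055 and 0.105 m) and (horizontal distance between walnut2 and weighing_pan below 0.078 m and height (world z) of walnut2 between 0.055 and 0.105 m) and (horizontal distance between walnut3 and weighing_pan below 0.078 m and height (world z) of walnut3 between 0.055 and 0.105 m))) and ((horizontal distance between walnut0 and weighing_pan below 0.078 m and height (world z) of walnut0 between 0.055 and 0.105 m) or (x of walnut0 in the frame of chest between -0.05 and 0.05 m and y of walnut0 in the frame of chest between -0.104 and 0.104 m and height (world z) of walnut0 below 0.055 m)) and ((horizontal distance between walnut1 and weighing_pan below 0.078 m and height (world z) of walnut1 between 0.055 and 0.105 m) or (x of walnut1 in the frame of chest between -0.05 and 0.05 m and y of walnut1 in the frame of chest between -0.104 and 0.104 m and height (world z) of walnut1 below 0.055 m)) and ((horizontal distance between walnut2 and weighing_pan below 0.078 m and height (world z) of walnut2 between 0.055 and 0.105 m) or (x of walnut2 in the frame of chest between -0.05 and 0.05 m and y of walnut2 in the frame of chest between -0.104 and 0.104 m and height (world z) of walnut2 below 0.055 m)) and ((horizontal distance between walnut3 and weighing_pan below 0.078 m and height (world z) of walnut3 between 0.055 and 0.105 m) or (x of walnut3 in the frame of chest between -0.05 and 0.05 m and y of walnut3 in the frame of chest between -0.104 and 0.104 m and height (world z) of walnut3 below 0.055 m)) and angle between scoop's own z axis and vertical below 0.12 rad and height (world z) of scoop between -0.004 and 0.006 m and horizontal distance between scoop and chest above 0.085 m and linear speed of each of scoop, hatch below 0.03 m/s); the robot touches nothing.
It fails at once if a walnut is touched with the fingers (over 0.5 N) (contact force between the fingers and walnut0 above 0.5 N or contact force between the fingers and walnut1 above 0.5 N or contact force between the fingers and walnut2 above 0.5 N or contact force between the fingers and walnut3 above 0.5 N).
It fails at once if the bottle, can or mug is moved by more than 20 mm or tipped ((distance of sauce_bottle from where it was at the start of the episode above 0.02 m or angle between sauce_bottle's own z axis and vertical above 0.25 rad) or (distance of tea_can from where it was at the start of the episode above 0.02 m or angle between tea_can's own z axis and vertical above 0.25 rad) or (distance of mug from where it was at the start of the episode above 0.02 m or angle between mug's own z axis and vertical above 0.25 rad)).
It also fails if it takes over 72 s, if anything falls off the work surface, if the arm or the gripper's body presses on something with over 40 N, if the wrist force passes 120 N, or if a joint passes its speed limit or range.

### The arm

A 6-joint arm with a two-finger parallel gripper is mounted at the origin on the work surface. World frame = base frame: x ahead of the robot, y to its left, z up, the work surface at z = 0. Lengths are in mm, angles in degrees, forces in N, time in s.
With the tool pointing down it reaches from about 300 to 850 mm from the base axis. Payload 4.2 kg.
Tool frame: the origin (TCP) lies between the finger pads; the fingertips stand 22 mm ahead of it and the grasp point (between the pads) lies 3 mm ahead of it (env.finger_overhang is the distance from the TCP to the fingertips, in mm); z points along the fingers, y is the line along which they close (so a half turn about z gives the same grasp; the last joint's range is limited). The gripper opens to 91 mm and grips with 3 to 60 N. Pads are 32 mm wide; open, the fingers measure 118 mm over their backs; the gripper's body (76 mm by 178 mm) begins 60 mm behind the grasp point.
Start: joints at [70.818, 18.312, 89.639, -0, 72.044, -1.146], TCP at [178.037, 546.757, 235.976] pointing down, gripper open.
Joint ranges: [-177.97, 177.97], [-48.28, 115.42], [12.27, 149.76], [-77.06, 257.06], [2.81, 150.46], [-146.56, 146.56]. Speed limits (degrees/s): [147.25, 147.25, 180, 180, 180, 180].

### API

Orientations are given as [roll, pitch, yaw] about the fixed x, y, z axes, in that order (R = Rz(yaw) Ry(pitch) Rx(roll)).
In Python, from workcell import state, cams, ticket, look_for, outline_of, env gives the robot as it stands.
- The arm moves only by the tool servo_tool, never from a script. Its argument "steps" is a list of rows, each a list of 3 entries, a list of its own where there are three numbers: the closure in counts, from 0 (fully open) to 255 (shut), then the shift along the tool's x, y, z in mm, then the turn, a rotation vector about the tool's x, y, z in rad. A call has exactly 10 rows; each row shifts and turns the commanded pose from where the row before left it, along the tool's axes as they then stand; what a row does not reach is not made up. A row lasts 1/10 s, in which the tool goes at most 50 mm and 8.59 degrees, less where a joint would pass 70% of its speed; a pose out of reach is approached as far as the arm can. A call with a gripper value outside its range is refused whole. The fingers move at their own pace and stop on an object; "squeeze" is the grip in N (left out, the last holds). Time passes only in rows, so rows that do not move let the fingers close, or fill a call up. It gives the time, the measured TCP pose, the force, the opening and the grip force at its end, in the units of the state.
- state(): the state, without advancing time (a new reading comes with each control period).
- cams.grab_frame(name): name is "side" or "top" or "wrist"; returns a dict with "color" (400x640x3 uint8, red, green, blue), "z_map" (400x640 float32, mm along the optical axis (not along the pixel's ray), 0 where there is no reading), "fovy" (degrees; the focal length in pixels is half the picture's height over the tangent of half this angle, whatever the lens; pixels are square), "cx", "cy" (the principal point, pixels), "k1" (the pictures are not rectified: a ray, as slopes to the right and down, at radius r is drawn at 1 + k1 r^2 times it, then the intrinsics apply), "eye" and "rotation" of the camera in the world; the wrist camera has in their place "tool_from_camera" (4x4, takes a point from camera to tool coordinates, whose origin is the TCP and whose axes are the flange's). Camera axes: x right, y up, looking along -z (the intrinsics and any distortion apply to the point x, -y, -z); pixel columns grow to the right and rows downward; lengths in mm; the calibration is good to about 2 mm. A picture is of the moment at which its call begins: read the wrist's pose just before it.
- ticket.job_done(): hands the job in; it is judged then, once.
Trained networks look in a picture, given as the dict that the camera call returned (one of the last four; its "shot" number tells which), for a name from the list of things; names that differ only in an ending like _2 or _b are one class to them, and where a whole thing is asked for, a point or a joint stands for the part that bears it (a point fixed in the world has none). Each returns a list of dicts, best first, with "confidence" (0 to 1); they miss things now and then, are a little off and sometimes report something else, mostly with a low value. They report only what shows in the picture. A call takes as long as a camera call.
- look_for(picture, thing): "at" ([column, row] in pixels, amid what is visible of it).
- outline_of(picture, thing): "pixels" (400x640 bool, what is visible of it) and "at" ([column, row] in pixels, amid what is visible of it).
The state is a dict: "time_s": time; "qpos": joint angles; "qvel": joint speeds; "effort": joint torques, N m; "ee_pos": TCP position; "ee_rot": TCP orientation; "force": force on the tool from outside, world axes, zero at the start; "torque": the same for the moment, N m; "gripper_width": finger opening in mm; "gripper_force": force on a finger pad.
Only numpy, scipy, OpenCV 4.12 (cv2) and the standard library are available. Lean on these libraries where they do the work, as an engineer would, in place of code of your own. Each camera call takes 0.05 s, during which the arm holds its last target. There are 200 camera calls.

## Working session

There is one attempt and no reset: what is moved stays moved. The work goes in short steps, Python scripts to look and compute and a tool call to move; the robot and the scene stay as the last step left them, time stands still between calls to the robot, and variables do not carry over. Pictures are saved under pics/ and viewed, at most 10 in all, crops included, and the job is handed in when it is done.

Besides the shell and the picture viewer there is one more tool, called after "Call:" by a JSON object that holds its "api" and its "payload". servo_tool: Moves the arm, as the interface text tells. Its arguments: {"type":"object","properties":{"steps":{"type":"array","items":{"type":"array"}},"squeeze":{"type":"number"}},"required":["steps"]}

```bash
mkdir -p pics; ls; cat > h.py <<'E'
import numpy as np, cv2
from scipy.spatial.transform import Rotation as R
from workcell import state, cams, ticket, look_for, outline_of, env
def pose(s=None):
    s=s or state(); T=np.eye(4); T[:3,:3]=R.from_euler('xyz',s['ee_rot'],degrees=True).as_matrix(); T[:3,3]=s['ee_pos']; return T
def grab(n):
    T=pose(); f=cams.grab_frame(n)
    if n=='wrist': f['T']=T@np.array(f['tool_from_camera'])
    else:
        M=np.eye(4); M[:3,:3]=np.array(f['rotation']).reshape(3,3); M[:3,3]=f['eye']; f['T']=M
    return f
def cloud(f):
    H,W=f['z_map'].shape; F=H/2/np.tan(np.radians(f['fovy'])/2)
    v,u=np.mgrid[:H,:W].astype(float)
    xd=(u-f['cx'])/F; yd=(v-f['cy'])/F; x,y=xd.copy(),yd.copy()
    for _ in range(15):
        k=1+f['k1']*(x*x+y*y); x,y=xd/k,yd/k
    z=f['z_map']; P=np.stack([x*z,-y*z,-z],-1)
    return P@f['T'][:3,:3].T+f['T'][:3,3]
def save(f,n): cv2.imwrite(f'pics/{n}.png',f['color'][...,::-1])
E
cat > a.py <<'E'
from h import *
s=state(); print({k:np.round(v,2).tolist() for k,v in s.items()}, env.finger_overhang)
ims=[]
for n in ['top','side']:
    f=grab(n); save(f,n+'0'); P=cloud(f); np.save(n+'P.npy',P); np.save(n+'C.npy',f['color'])
    print(n,np.round(f['T'],2).tolist(),f['fovy'],f['k1'])
    for t in ['chest','hatch','hatch_grip','scoop','scoop_grip','scale','weighing_pan','sauce_bottle','tea_can','mug']:
        o=outline_of(f,t)
        if o:
            o=o[0]; m=o['pixels']&(f['z_map']>0); p=P[m]
            print(t,round(o['confidence'],2),np.round(o['at']),m.sum(),np.round(np.median(p,0)),np.round(np.percentile(p,[2,98],axis=0)).tolist() if len(p) else '')
            np.save(f'm_{n}_{t}.npy',m)
E
python3 a.py
```

```text
pics
{'time_s': 0.0, 'qpos': [70.82, 18.35, 89.7, -0.0, 72.04, -1.15], 'qvel': [-0.01, -0.04, -0.03, 0.0, -0.03, -0.05], 'effort': [-0.0, -41.25, -23.2, 0.07, 0.05, -0.0], 'ee_pos': [177.92, 546.32, 235.13], 'ee_rot': [-179.9, -0.0, 161.96], 'force': [-0.38, 0.39, -0.39], 'torque': [-0.01, -0.03, 0.05], 'gripper_force': 0.0, 'gripper_width': 91.28} 22.0Traceback (most recent call last):
  File "a.py", line 5, in <module>
    f=grab(n); save(f,n+'0'); P=cloud(f); np.save(n+'P.npy',P); np.save(n+'C.npy',f['color'])
  File "h.py", line 10, in grab
    M=np.eye(4); M[:3,:3]=np.array(f['rotation']).reshape(3,3); M[:3,3]=f['eye']; f['T']=M
                          ~~~~~~~~~~~~~~~~~~~~~~~~~~~~~~~^^^^^
ValueError: cannot reshape array of size 3 into shape (3,3)
```

```bash
sed -i "s/np.array(f\['rotation'\]).reshape(3,3)/R.from_euler('xyz',f['rotation'],degrees=True).as_matrix()/" h.py; sed -i "s/^s=state.*/print(cams.grab_frame('top')['rotation'])/" a.py; python3 a.py
```

```text
[ 10.91291685  -0.75547081 -90.96564455]
top [[-0.02, 0.98, -0.19, 386.75], [-1.0, -0.01, 0.02, 54.49], [0.01, 0.19, 0.98, 1025.91], [0.0, 0.0, 0.0, 1.0]] 54.221307291596936 -0.047091358287640384
chest 0.56 [277. 188.] 6529 [612. 159.  60.] [[559.0, -123.0, 9.0], [681.0, 306.0, 82.0]]
hatch 0.72 [276. 261.] 1051 [427. 157.   3.] [[381.0, 116.0, -1.0], [468.0, 202.0, 137.0]]
hatch_grip 0.97 [341. 180.] 2827 [624. -11.  59.] [[581.0, -112.0, 55.0], [669.0, 88.0, 104.0]]
scoop 0.83 [273. 261.] 1066 [427. 158.   3.] [[382.0, 118.0, -1.0], [468.0, 203.0, 137.0]]
scoop_grip 0.67 [276. 264.] 1082 [425. 157.   3.] [[381.0, 116.0, -1.0], [466.0, 204.0, 137.0]]
scale 0.66 [484. 239.] 5217 [ 466. -366.   57.] [[380.0, -454.0, 19.0], [546.0, -279.0, 97.0]]
weighing_pan 0.56 [486. 239.] 5257 [ 466. -366.   57.] [[379.0, -453.0, 18.0], [547.0, -278.0, 97.0]]
sauce_bottle 0.7 [277. 187.] 6651 [613. 157.  60.] [[559.0, -122.0, 5.0], [681.0, 307.0, 82.0]]
tea_can 0.82 [448. 139.] 868 [ 728. -287.   97.] [[705.0, -323.0, 13.0], [764.0, -264.0, 103.0]]
mug 0.83 [364. 265.] 1075 [414. -76.   8.] [[373.0
[... 423 characters left out ...]
586.0, -107.0, 55.0], [670.0, 82.0, 103.0]]
scoop 0.64 [275. 201.] 859 [438. 146.   8.] [[384.0, 108.0, -1.0], [471.0, 205.0, 136.0]]
scoop_grip 0.82 [278. 202.] 820 [437. 145.   7.] [[386.0, 107.0, -1.0], [466.0, 204.0, 135.0]]
scale 0.77 [360. 363.] 6628 [ 476. -370.   57.] [[378.0, -448.0, 37.0], [555.0, -300.0, 96.0]]
weighing_pan 0.65 [338. 193.] 4832 [608.  99.  58.] [[560.0, -131.0, 3.0], [682.0, 304.0, 80.0]]
sauce_bottle 0.56 [262. 123.] 714 [481. 438.  93.] [[455.0, 428.0, 7.0], [511.0, 461.0, 188.0]]
tea_can 0.7 [454. 296.] 1333 [ 727. -311.   90.] [[707.0, -336.0, 4.0], [771.0, -272.0, 102.0]]
mug 0.64 [293. 257.] 1407 [416. -77.  50.] [[375.0, -116.0, 1.0], [480.0, -39.0, 91.0]]
```

```bash
python3 -c "
import cv2,numpy as np
a=cv2.imread('pics/top0.png');b=cv2.imread('pics/side0.png')
cv2.imwrite('pics/both.png',cv2.resize(np.vstack([a,b]),(480,600)))"
```

```text
(no output)
```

View pics/top0.png

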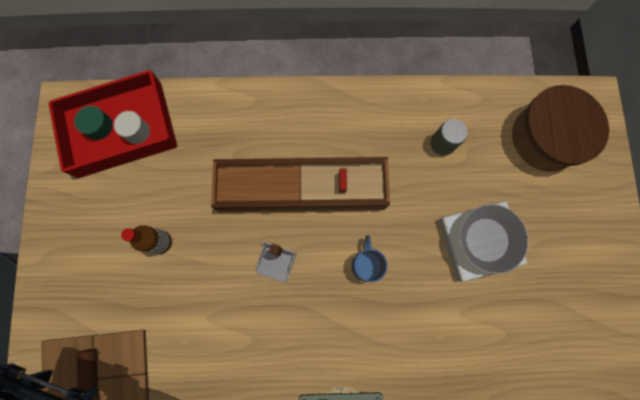

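View pics/side0.png

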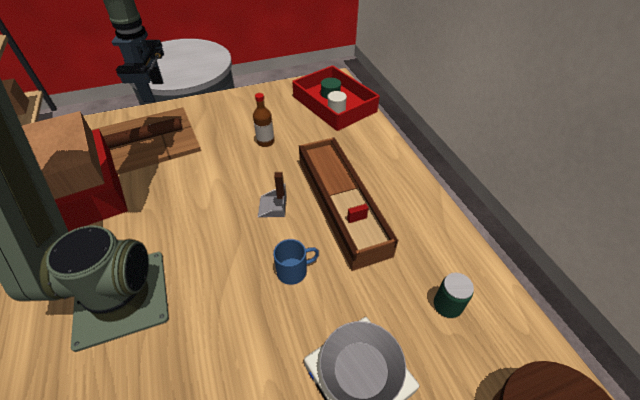

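```bash
cat > b.py <<'E'
import numpy as np, cv2
def rect(p): 
    r=cv2.minAreaRect(p[:,:2].astype(np.float32)); return np.round(r[0],1),np.round(r[1],1),round(r[2],1)
for n in ['top','side']:
    P=np.load(n+'P.npy'); print(n)
    def sel(x0,x1,y0,y1,z0,z1):
        p=P.reshape(-1,3); return p[(p[:,0]>x0)&(p[:,0]<x1)&(p[:,1]>y0)&(p[:,1]<y1)&(p[:,2]>z0)&(p[:,2]<z1)]
    print('table z',np.median(sel(300,340,-50,100,-20,20)[:,2]), np.median(sel(500,540,-50,200,-20,20)[:,2]))
    print('chest rim',rect(sel(530,710,-170,340,73,88)))
    print('block',rect(sel(560,690,-60,60,97,115)))
    print('scoop handle top',rect(sel(350,510,80,240,126,150)), sel(350,510,80,240,126,150).shape)
    print('scoop all',rect(sel(350,510,80,240,7,40)))
    r=sel(370,570,-470,-260,90,105); 
    A=np.c_[2*r[:,:2],np.ones(len(r))]; s=np.linalg.lstsq(A,(r[:,:2]**2).sum(1),rcond=None)[0]; print('rim',s[:2],np.sqrt(s[2]+s[0]**2+s[1]**2),len(r))
    r=sel(420,530,-420,-310,50,62); print('floor',np.median(r,0))
    print('mug',rect(sel(350,490,-130,-10,50,95)))
    print('can',rect(sel(690,790,-350,-240,85,110)))
E
python3 b.py
```

```text
top
table z 0.7539830452546994 0.46799481413825106
chest rim (array([621. ,  92.4]), array([125.6, 441.4]), 0.1)
block (array([620.1, -11.9]), array([17.5, 52.6]), 88.6)
scoop handle top (array([450.8, 151.5]), array([20.1, 21.4]), 70.4) (90, 3)
scoop all (array([425.6, 160.7]), array([84.6, 72.5]), 70.4)
rim [ 468.49220046 -374.40445367] 81.58058691580642 601
floor [ 470.98478071 -373.00263417   55.89259498]
mug (array([422. , -66.5]), array([104.4,  79.1]), 31.5)
can (array([ 739.1, -296.8]), array([65.9, 68.9]), 85.4)
side
table z -0.23991697153223868 -0.43439428143221903
chest rim (array([622.2,  89.9]), array([443.8, 126.3]), 89.9)
block (array([621.3, -14.9]), array([54.5, 20.2]), 0.4)
scoop handle top (array([452.1, 146.1]), array([19.7, 21.3]), 66.7) (57, 3)
scoop all (array([428.4, 157.2]), array([88.4, 74. ]), 70.5)
rim [ 469.71153075 -377.19355694] 81.39157685351663 721
floor [ 472.24880002 -374.03853047   54.51146936]
mug (array([422.3, -83.2]), array([ 80. , 101.8]), 57.0)
can (array([ 740.4, -302.3]), array([69. , 66.9]), 73.3)
```

```bash
cat >> h.py <<'E'
def Tf(p,Rm): T=np.eye(4); T[:3,:3]=Rm; T[:3,3]=p; return T
def down(yaw): return R.from_euler('xyz',[180,0,yaw],degrees=True).as_matrix()
def plan(p1,R1,n,c,T0=None,far=False):
    """rows from pose T0 (measured if None) to p1,R1 in n rows, printed by tens"""
    T=pose() if T0 is None else T0.copy(); p0=T[:3,3].copy(); R0=T[:3,:3].copy()
    rv=R.from_matrix(R0.T@R1).as_rotvec()
    if far: a=np.linalg.norm(rv); rv=rv/a*(a-2*np.pi)
    rows=[]
    for i in range(n):
        tgt=p0+(np.asarray(p1)-p0)*(i+1)/n; Rt=R0@R.from_rotvec(rv*(i+1)/n).as_matrix()
        d=np.round(T[:3,:3].T@(tgt-T[:3,3]),1); w=np.round(R.from_matrix(T[:3,:3].T@Rt).as_rotvec(),3)
        rows.append([c,(d+0).tolist(),(w+0).tolist()]); T[:3,3]+=T[:3,:3]@d; T[:3,:3]=T[:3,:3]@R.from_rotvec(w).as_matrix()
    for i in range(0,n,10): print(str(rows[i:i+10]).replace(' ',''))
    return T
E
python3 - <<'E'
from h import *
T=plan([621,-14,170],down(0),20,0)
print(T.round(2))
E
```

```text
[[0,[-29.7,-19.8,3.3],[0.0,0.0,0.141]],[0,[-32.3,-15.4,3.3],[0.0,0.0,0.142]],[0,[-34.1,-10.7,3.3],[0.0,0.0,0.141]],[0,[-35.2,-5.9,3.3],[0.0,0.0,0.141]],[0,[-35.7,-0.8,3.3],[0.0,0.0,0.142]],[0,[-35.5,4.3,3.3],[0.0,0.0,0.141]],[0,[-34.5,9.2,3.3],[0.0,0.0,0.141]],[0,[-32.9,14.0,3.3],[0.0,0.0,0.142]],[0,[-30.6,18.5,3.3],[0.0,0.0,0.141]],[0,[-27.7,22.6,3.3],[0.0,0.0,0.141]]]
[[0,[-24.2,26.2,3.3],[0.0,0.0,0.142]],[0,[-20.3,29.4,3.3],[0.0,0.0,0.141]],[0,[-15.9,32.0,3.3],[0.0,0.0,0.141]],[0,[-11.3,33.9,3.3],[0.0,0.0,0.142]],[0,[-6.4,35.2,3.3],[0.0,0.0,0.141]],[0,[-1.3,35.7,3.3],[0.0,0.0,0.141]],[0,[3.6,35.5,3.3],[0.0,0.0,0.142]],[0,[8.7,34.7,3.3],[0.0,0.0,0.141]],[0,[13.4,33.1,3.3],[0.0,0.0,0.141]],[0,[18.0,30.9,3.3],[0.0,0.0,0.142]]]
[[  1.    -0.     0.   621.02]
 [ -0.    -1.     0.   -14.  ]
 [  0.    -0.    -1.   169.95]
 [  0.     0.     0.     1.  ]]
```

Call:
{"api": "servo_tool", "payload": {"steps": [[0,[-29.7,-19.8,3.3],[0.0,0.0,0.141]],[0,[-32.3,-15.4,3.3],[0.0,0.0,0.142]],[0,[-34.1,-10.7,3.3],[0.0,0.0,0.141]],[0,[-35.2,-5.9,3.3],[0.0,0.0,0.141]],[0,[-35.7,-0.8,3.3],[0.0,0.0,0.142]],[0,[-35.5,4.3,3.3],[0.0,0.0,0.141]],[0,[-34.5,9.2,3.3],[0.0,0.0,0.141]],[0,[-32.9,14.0,3.3],[0.0,0.0,0.142]],[0,[-30.6,18.5,3.3],[0.0,0.0,0.141]],[0,[-27.7,22.6,3.3],[0.0,0.0,0.141]]], "squeeze": 30}}

```text
time_s: 2.2
ee_pos: [400.3, 265.2, 203.0]
ee_rot: [180.0, -0.0, 80.7]
force: [1.4, 0.1, 0.5]
gripper_width: 91.2
gripper_force: 0.0
```

Call:
{"api": "servo_tool", "payload": {"steps": [[0,[-24.2,26.2,3.3],[0.0,0.0,0.142]],[0,[-20.3,29.4,3.3],[0.0,0.0,0.141]],[0,[-15.9,32.0,3.3],[0.0,0.0,0.141]],[0,[-11.3,33.9,3.3],[0.0,0.0,0.142]],[0,[-6.4,35.2,3.3],[0.0,0.0,0.141]],[0,[-1.3,35.7,3.3],[0.0,0.0,0.141]],[0,[3.6,35.5,3.3],[0.0,0.0,0.142]],[0,[8.7,34.7,3.3],[0.0,0.0,0.141]],[0,[13.4,33.1,3.3],[0.0,0.0,0.141]],[0,[18.0,30.9,3.3],[0.0,0.0,0.142]]]}}

```text
time_s: 3.2
ee_pos: [621.8, -15.3, 169.8]
ee_rot: [-180.0, -0.0, -0.4]
force: [0.3, 0.2, -0.7]
gripper_width: 91.5
gripper_force: 0.0
```

```bash
cat > c.py <<'E'
from h import *
from b import rect
E
python3 - <<'E'
from h import *
s=state(); print(s['ee_pos'],s['ee_rot'],s['qpos'],s['time_s'])
f=grab('wrist'); P=cloud(f).reshape(-1,3); P=P[f['z_map'].ravel()>0]
def rect(p): 
    r=cv2.minAreaRect(p[:,:2].astype(np.float32)); return np.round(r[0],1),np.round(r[1],1),round(r[2],1),len(p)
def sel(z0,z1): return P[(P[:,2]>z0)&(P[:,2]<z1)&(P[:,0]>540)&(P[:,0]<700)&(P[:,1]>-180)&(P[:,1]<330)]
b=sel(96,115); print('block',rect(b),np.median(b,0),b.min(0),b.max(0))
p=sel(54,64); print('plate',np.median(p,0)); r=sel(72,85); print(rect(r), r.min(0),r.max(0))
save(f,'w1')
E
```

```text
[621.83654287 -15.33302577 169.82358241] [-1.79988258e+02 -1.09428484e-02 -3.59287407e-01] [-2.47795900e+00  2.51148166e+01  8.88905287e+01  1.32892763e-02
  6.59841540e+01  8.78759198e+01] 3.2
block (array([622.6, -13.2]), array([17.4, 53.9]), 89.9, 1644) [624.54373501 -13.49833218 104.5635754 ] [595.62208203 -21.90237973  96.16411278] [649.54942722  -4.48877206 106.46094594]
plate [628.54667731  69.06674879  59.65134272]
(array([637.2,  51.6]), array([363.9,  97.6]), 89.6, 11363) [ 587.05715583 -130.11252976   72.00890935] [685.00249744 233.14972813  84.96091006]
```

Call:
{"api": "servo_tool", "payload": {"steps": [[0,[0,-2,16],[0,0,-0.006]],[0,[0,0,16],[0,0,0]],[0,[0,0,16],[0,0,0]],[0,[0,0,16],[0,0,0]],[0,[0,0,16],[0,0,0]],[255,[0,0,0],[0,0,0]],[255,[0,0,0],[0,0,0]],[255,[0,0,0],[0,0,0]],[255,[0,0,0],[0,0,0]],[255,[0,0,0],[0,0,0]]], "squeeze": 40}}

```text
time_s: 4.25
ee_pos: [621.4, -12.0, 90.8]
ee_rot: [-180.0, -0.1, 0.3]
force: [-0.7, 0.5, -0.1]
gripper_width: 53.8
gripper_force: 0.0
```

Call:
{"api": "servo_tool", "payload": {"steps": [[255,[0,0,0],[0,0,0]],[255,[0,0,0],[0,0,0]],[255,[0,0,0],[0,0,0]],[255,[0,0,0],[0,0,0]],[255,[0,0,0],[0,0,0]],[255,[0,0,0],[0,0,0]],[255,[0,0,0],[0,0,0]],[255,[0,0,-4],[0,0,0]],[255,[0,0,-4],[0,0,0]],[255,[0,0,-5],[0,0,0]]]}}

```text
time_s: 5.25
ee_pos: [620.8, -11.9, 103.0]
ee_rot: [-180.0, 0.0, 0.3]
force: [0.1, -0.7, -3.1]
gripper_width: 17.7
gripper_force: 40.0
```

Call:
{"api": "servo_tool", "payload": {"steps": [[255,[0,-10,0],[0,0,0]],[255,[0,-20,0],[0,0,0]],[255,[0,-25,0],[0,0,0]],[255,[0,-25,0],[0,0,0]],[255,[0,-25,0],[0,0,0]],[255,[0,-25,0],[0,0,0]],[255,[0,-25,0],[0,0,0]],[255,[0,-25,0],[0,0,0]],[255,[0,-17,0],[0,0,0]],[255,[0,-8,0],[0,0,0]]]}}

```text
time_s: 6.25
ee_pos: [619.5, 194.9, 102.9]
ee_rot: [-180.0, 0.0, 0.4]
force: [-0.5, -0.1, -2.0]
gripper_width: 17.8
gripper_force: 40.0
```

Call:
{"api": "servo_tool", "payload": {"steps": [[255,[0,0,2],[0,0,0]],[255,[0,0,0],[0,0,0]],[255,[0,0,0],[0,0,0]],[0,[0,0,0],[0,0,0]],[0,[0,0,0],[0,0,0]],[0,[0,0,0],[0,0,0]],[0,[0,0,-10],[0,0,0]],[0,[0,0,-30],[0,0,0]],[0,[0,0,-30],[0,0,0]],[0,[0,0,-30],[0,0,0]]]}}

```text
time_s: 7.25
ee_pos: [619.9, 193.0, 203.0]
ee_rot: [-180.0, -0.0, 0.3]
force: [-0.1, -1.1, -0.6]
gripper_width: 70.6
gripper_force: 0.0
```

```bash
cat > v.py <<'E'
from h import *
import sys
def rect(p): 
    r=cv2.minAreaRect(p[:,:2].astype(np.float32)); return np.round(r[0],1),np.round(r[1],1),round(r[2],1),len(p)
def sel(P,x0,x1,y0,y1,z0,z1):
    p=P.reshape(-1,3); return p[(p[:,0]>x0)&(p[:,0]<x1)&(p[:,1]>y0)&(p[:,1]<y1)&(p[:,2]>z0)&(p[:,2]<z1)]
def walnuts(f,P):
    out=[]
    for o in outline_of(f,'walnut0'):
        m=o['pixels']&(f['z_map']>0); p=P[m]
        if len(p): out.append((round(o['confidence'],2),np.round(o['at']).tolist(),np.round(np.median(p,0)).tolist(),int(m.sum())))
    return out
E
python3 - <<'E'
from v import *
f=grab('top');P=cloud(f); save(f,'top1')
for w in walnuts(f,P): print(w)
print('block',rect(sel(P,560,690,100,300,105,125)))
g=grab('side');P=cloud(g)
print('block',rect(sel(P,560,690,100,300,105,125)))
for w in walnuts(g,P): print(w)
a=cv2.resize(f['color'][140:280,200:400],(800,560)); cv2.imwrite('pics/t1c.png',a[...,::-1])
s=state(); print(s['ee_pos'],s['ee_rot'])
plan([451.5,149,200],down(-19.5),10,0)
E
```

```text
(0.65, [355.0, 179.0], [638.0, -47.0, 37.0], 155)
(0.6, [352.0, 189.0], [598.0, -42.0, 39.0], 126)
block (array([0., 0.]), array([0., 0.]), 0.0, 0)
block (array([621.3, 189.6]), array([21.9, 54.7]), 89.0, 98)
(0.5, [354.0, 234.0], [602.0, -53.0, 40.0], 77)
(0.42, [359.0, 246.0], [600.0, -91.0, 40.0], 58)
[620.08836999 193.06408231 202.35938263] [-1.79957532e+02 -1.32472734e-01  3.35162533e-01]
[[0,[-16.9,4.3,0.2],[0.0,0.0,0.035]],[0,[-16.7,4.9,0.2],[0.0,0.0,0.034]],[0,[-16.6,5.5,0.2],[0.0,-0.001,0.035]],[0,[-16.3,6.0,0.2],[0.0,0.0,0.034]],[0,[-16.1,6.6,0.2],[-0.001,0.0,0.035]],[0,[-15.9,7.1,0.2],[0.0,0.0,0.035]],[0,[-15.7,7.7,0.2],[0.0,0.0,0.034]],[0,[-15.3,8.3,0.3],[0.0,-0.001,0.035]],[0,[-15.1,8.7,0.2],[0.0,0.0,0.035]],[0,[-14.7,9.3,0.2],[0.0,0.0,0.034]]]
```

View pics/t1c.png

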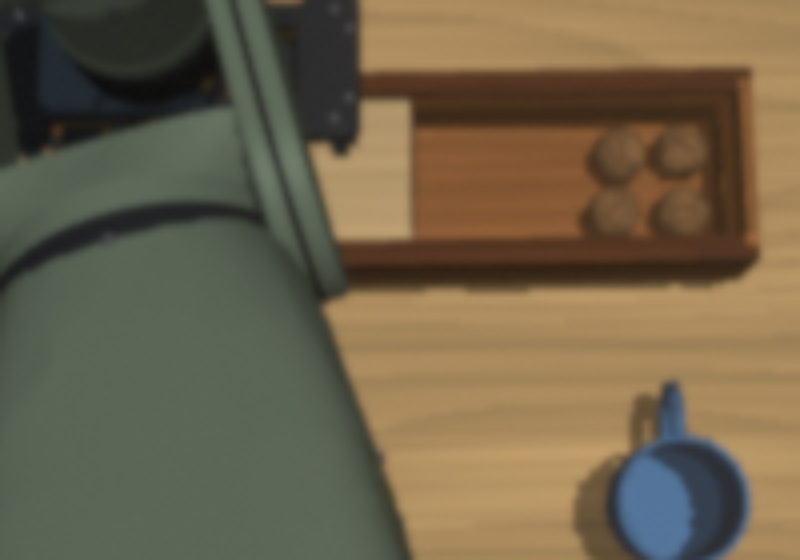

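Call:
{"api": "servo_tool", "payload": {"steps": [[0,[-16.9,4.3,0.2],[0.0,0.0,0.035]],[0,[-16.7,4.9,0.2],[0.0,0.0,0.034]],[0,[-16.6,5.5,0.2],[0.0,-0.001,0.035]],[0,[-16.3,6.0,0.2],[0.0,0.0,0.034]],[0,[-16.1,6.6,0.2],[-0.001,0.0,0.035]],[0,[-15.9,7.1,0.2],[0.0,0.0,0.035]],[0,[-15.7,7.7,0.2],[0.0,0.0,0.034]],[0,[-15.3,8.3,0.3],[0.0,-0.001,0.035]],[0,[-15.1,8.7,0.2],[0.0,0.0,0.035]],[0,[-14.7,9.3,0.2],[0.0,0.0,0.034]]]}}

```text
time_s: 8.45
ee_pos: [449.6, 148.5, 197.8]
ee_rot: [179.8, 0.2, -19.6]
force: [0.3, -1.4, 0.7]
gripper_width: 91.0
gripper_force: 0.0
```

```bash
python3 - <<'E'
from v import *
f=grab('wrist');P=cloud(f); save(f,'w2')
h=sel(P,400,500,100,200,128,145); print('handle',rect(h),np.median(h,0))
fl=sel(P,370,500,100,230,-2,6)
sc=sel(P,370,500,90,240,7,60); print('pan',rect(sc))
s=state(); print(s['ee_pos'],s['ee_rot'],s['qpos'])
g=grab('top');P=cloud(g);print('block',rect(sel(P,560,690,100,300,105,125)))
for w in walnuts(g,P): print(w)
E
```

```text
handle (array([452.5, 150.2]), array([19.4, 22.1]), 70.2, 837) [453.78679549 149.74157741 137.46943539]
pan (array([427.4, 159.3]), array([84.2, 75.7]), 70.3, 1375)
[446.58566116 147.64098787 197.63309303] [179.70064071   0.41735644 -19.61771545] [1.68877615e+01 1.09053375e+01 1.05834527e+02 8.53426418e-03
 6.37736945e+01 1.26500581e+02]
block (array([619.6, 193.6]), array([56. , 17.8]), 0.3, 180)
(0.65, [371.0, 177.0], [640.0, -88.0, 38.0], 143)
(0.54, [354.0, 178.0], [637.0, -47.0, 38.0], 135)
(0.44, [354.0, 190.0], [599.0, -41.0, 39.0], 117)
```

View pics/w2.png

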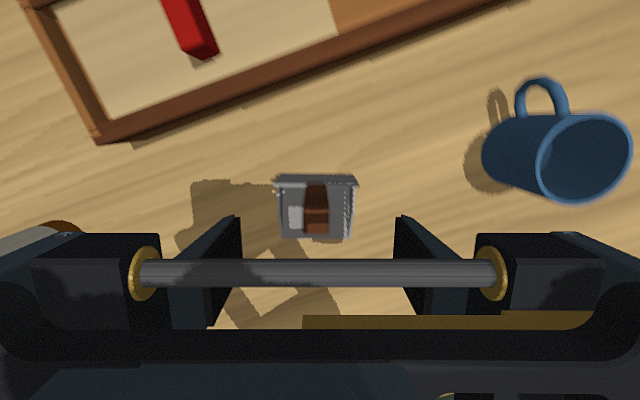

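```bash
python3 - <<'E'
from v import *
s=state(); print(s['ee_pos'],s['ee_rot'],s['qvel'],s['time_s'])
f=grab('wrist');P=cloud(f); h=sel(P,400,500,100,200,128,145); print('handle',rect(h),np.median(h,0))
s=state(); print(s['ee_pos'],s['ee_rot'],s['qvel'],s['time_s'])
E
```

```text
[450.30500416 148.622006   198.3692043 ] [ 1.79875374e+02  1.73347268e-01 -1.94526077e+01] [-0.06738979  1.09746334 -2.51738519 -0.01199789 -0.76935028 -0.22540802] 8.6
handle (array([452.8, 150.1]), array([20. , 21.6]), 70.2, 840) [454.1261992  149.7579427  137.42497383]
[451.32263312 148.92071588 198.60462061] [ 1.79915908e+02  1.15021274e-01 -1.94488091e+01] [-0.12673     0.69927459 -1.53353484  0.0685559  -0.07671072  0.1896699 ] 8.65
```

Call:
{"api": "servo_tool", "payload": {"steps": [[0,[0.8,-1.3,10],[0,0,-0.0]],[0,[0,0,16],[0,0,0]],[0,[0,0,18],[0,0,0]],[0,[0,0,18],[0,0,0]],[0,[0,0,10],[0,0,0]],[0,[0,0,6],[0,0,0]],[0,[0,0,0],[0,0,0]],[255,[0,0,0],[0,0,0]],[255,[0,0,0],[0,0,0]],[255,[0,0,0],[0,0,0]]], "squeeze": 55}}

```text
time_s: 9.65
ee_pos: [452.7, 150.0, 121.7]
ee_rot: [180.0, 0.0, -19.5]
force: [0.3, 0.2, -0.1]
gripper_width: 70.2
gripper_force: 0.0
```

Call:
{"api": "servo_tool", "payload": {"steps": [[255,[0,0,0],[0,0,0]],[255,[0,0,0],[0,0,0]],[255,[0,0,0],[0,0,0]],[255,[0,0,0],[0,0,0]],[255,[0,0,0],[0,0,0]],[255,[0,0,0],[0,0,0]],[255,[0,0,0],[0,0,0]],[255,[0,0,0],[0,0,0]],[255,[0,0,0],[0,0,0]],[255,[0,0,0],[0,0,0]]]}}

```text
time_s: 10.65
ee_pos: [452.3, 149.8, 121.0]
ee_rot: [179.9, 0.1, -19.5]
force: [0.4, 0.9, -1.2]
gripper_width: 19.7
gripper_force: 55.0
```

```bash
python3 - <<'E'
from v import *
s=state(); print(s['ee_pos'],s['ee_rot'],s['time_s'])
T0=pose()
# scoop pose estimate: origin from tcp
T1=plan(T0[:3,3]+[0,0,115],T0[:3,:3],5,255,T0)
# handle target: chest y of scoop origin 50 -> world y 36; handle at +29
T2=plan([621.5,36+29,T1[2,3]],down(90),20,255,T1)
E
```

```text
[452.25709892 149.81928494 120.95858192] [ 1.79927998e+02  1.05183643e-01 -1.94969467e+01] 10.65
[[255,[0.0,0.0,-23.0],[0.0,0.0,0.0]],[255,[-0.1,0.1,-23.0],[0.0,0.0,0.0]],[255,[0.0,0.0,-23.0],[0.0,0.0,0.0]],[255,[-0.1,0.0,-23.0],[0.0,0.0,0.0]],[255,[0.0,0.0,-23.0],[0.0,0.0,0.0]]]
[[255,[9.4,1.2,0.0],[0.0,0.0,-0.096]],[255,[9.2,2.0,0.0],[0.0,0.0,-0.095]],[255,[9.0,3.0,0.0],[0.0,0.0,-0.096]],[255,[8.7,3.8,-0.1],[0.0,0.0,-0.095]],[255,[8.3,4.6,0.0],[0.0,0.001,-0.096]],[255,[7.8,5.3,0.0],[0.0,0.0,-0.095]],[255,[7.2,6.1,0.0],[0.0,0.0,-0.096]],[255,[6.7,6.8,0.0],[0.0,0.0,-0.095]],[255,[5.9,7.3,0.0],[0.0,0.0,-0.096]],[255,[5.3,7.9,0.0],[0.0,0.0,-0.096]]]
[[255,[4.4,8.3,0.0],[0.0,0.0,-0.095]],[255,[3.7,8.8,0.0],[-0.001,0.0,-0.096]],[255,[2.8,9.0,0.0],[0.0,0.0,-0.095]],[255,[1.9,9.3,0.0],[0.0,0.0,-0.096]],[255,[1.0,9.4,0.0],[0.0,0.001,-0.095]],[255,[0.1,9.5,0.0],[0.0,0.0,-0.096]],[255,[-0.7,9.4,0.0],[0.0,0.0,-0.095]],[255,[-1.7,9.3,0.0],[0.0,0.0,-0.096]],[255,[-2.6,9.1,0.0],[0.0,0.0,-0.096]],[255,[-3.4,8.8,0.0],[0.0,0.0,-0.095]]]
```

Call:
{"api": "servo_tool", "payload": {"steps": [[255,[0,0,-10],[0,0,0]],[255,[0,0,-15],[0,0,0]],[255,[0,0,-20],[0,0,0]],[255,[0,0,-20],[0,0,0]],[255,[0,0,-20],[0,0,0]],[255,[0,0,-15],[0,0,0]],[255,[0,0,-10],[0,0,0]],[255,[0,0,-5],[0,0,0]],[255,[0,0,0],[0,0,0]],[255,[0,0,0],[0,0,0]]]}}

```text
time_s: 11.65
ee_pos: [452.1, 149.8, 235.4]
ee_rot: [179.9, 0.2, -19.5]
force: [-0.5, 0.3, -2.2]
gripper_width: 19.7
gripper_force: 55.0
```

Call:
{"api": "servo_tool", "payload": {"steps": [[255,[9.4,1.2,0.0],[0.0,0.0,-0.096]],[255,[9.2,2.0,0.0],[0.0,0.0,-0.095]],[255,[9.0,3.0,0.0],[0.0,0.0,-0.096]],[255,[8.7,3.8,0],[0.0,0.0,-0.095]],[255,[8.3,4.6,0.0],[0.0,0.001,-0.096]],[255,[7.8,5.3,0.0],[0.0,0.0,-0.095]],[255,[7.2,6.1,0.0],[0.0,0.0,-0.096]],[255,[6.7,6.8,0.0],[0.0,0.0,-0.095]],[255,[5.9,7.3,0.0],[0.0,0.0,-0.096]],[255,[5.3,7.9,0.0],[0.0,0.0,-0.096]]]}}

```text
time_s: 12.65
ee_pos: [537.0, 107.2, 234.7]
ee_rot: [-179.9, 0.2, 35.5]
force: [-0.5, 0.5, -2.0]
gripper_width: 19.7
gripper_force: 55.0
```

Call:
{"api": "servo_tool", "payload": {"steps": [[255,[4.4,8.3,0.0],[0.0,0.0,-0.095]],[255,[3.7,8.8,0.0],[-0.001,0.0,-0.096]],[255,[2.8,9.0,0.0],[0.0,0.0,-0.095]],[255,[1.9,9.3,0.0],[0.0,0.0,-0.096]],[255,[1.0,9.4,0.0],[0.0,0.001,-0.095]],[255,[0.1,9.5,0.0],[0.0,0.0,-0.096]],[255,[-0.7,9.4,0.0],[0.0,0.0,-0.095]],[255,[-1.7,9.3,0.0],[0.0,0.0,-0.096]],[255,[-2.6,9.1,0.0],[0.0,0.0,-0.096]],[255,[-3.4,8.8,0.0],[0.0,0.0,-0.095]]]}}

```text
time_s: 13.65
ee_pos: [621.5, 64.8, 234.4]
ee_rot: [-179.8, 0.0, 90.2]
force: [0.1, -0.6, -2.4]
gripper_width: 19.6
gripper_force: 55.0
```

```bash
python3 - <<'E'
from v import *
s=state(); print(s['ee_pos'],s['ee_rot'],s['qpos'],s['time_s'])
f=grab('side');P=cloud(f); save(f,'side2')
q=sel(P,560,690,-60,110,108,170);print('scoop above',rect(q),q.min(0),q.max(0))
r=sel(P,540,710,-150,-110,73,84); print('end rim',r.min(0),r.max(0))
r=sel(P,540,710,-150,330,73,84); print('rim',rect(r))
g=grab('top');P=cloud(g)
q=sel(P,560,690,-60,110,108,122);print('scoop floor',rect(q),np.percentile(q,[1,99],axis=0).round(1))
r=sel(P,540,710,-150,330,73,84); print('rim',rect(r),np.percentile(r,[1,99],axis=0).round(1))
save(g,'top2'); s=state(); print(s['ee_pos'],s['ee_rot'],s['force'])
a=np.vstack([f['color'][120:320,200:520],g['color'][120:320,200:520]]); cv2.imwrite('pics/c2.png',cv2.resize(a,(480,600))[...,::-1])
E
```

```text
[621.51331849  64.84032809 234.43685317] [-1.79846105e+02  2.86466130e-02  9.02222089e+01] [ 4.90945064e+00  2.29749749e+01  8.27189006e+01 -1.65809652e-02
  7.44618461e+01  4.69174362e+00] 13.65
scoop above (array([621.7,  33.6]), array([85.7, 82.4]), 0.5, 1095) [578.60342657  -7.52302738 111.19952825] [664.85231511  74.58224365 169.90121991]
end rim [ 559.73925859 -132.59691536   73.18092866] [ 683.68587394 -110.10711101   81.9600205 ]
rim (array([622.,  90.]), array([126.3, 445. ]), 0.2, 1330)
scoop floor (array([651.7,   7.5]), array([22. , 24.1]), 89.4, 88) [[640.1  -3.6 112.6]
 [662.8  18.5 119.7]]
rim (array([621. ,  92.2]), array([125., 442.]), 0.1, 1315) [[ 558.7 -127.6   73.8]
 [ 682.5  311.9   83.1]]
[622.07183639  64.52570982 234.37990266] [-1.79893562e+02  4.32710389e-02  8.99471727e+01] [ 0.11761631 -0.95978984 -3.15029974]
```

View pics/c2.png

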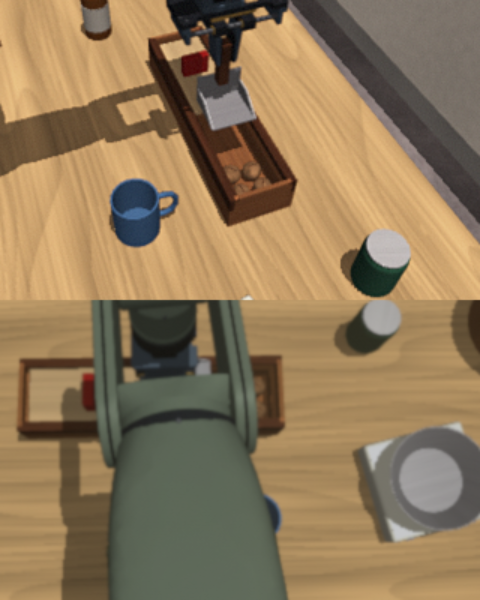

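Call:
{"api": "servo_tool", "payload": {"steps": [[255,[0,0,8],[0,0,0]],[255,[0,0,14],[0,0,0]],[255,[0,0,16],[0,0,0]],[255,[0,0,16],[0,0,0]],[255,[0,0,14],[0,0,0]],[255,[0,0,12],[0,0,0]],[255,[0,0,10],[0,0,0]],[255,[0,0,6],[0,0,0]],[255,[0,0,3],[0,0,0]],[255,[0,0,1],[0,0,0]]]}}

```text
time_s: 14.75
ee_pos: [621.8, 65.0, 135.9]
ee_rot: [180.0, 0.0, 90.0]
force: [-0.4, -1.2, -2.5]
gripper_width: 19.9
gripper_force: 55.0
```

Call:
{"api": "servo_tool", "payload": {"steps": [[255,[0,0,0],[0,0,0]],[255,[0,0,1],[0,0,0]],[255,[0,0,0],[0,0,0]],[255,[0,0,1],[0,0,0]],[255,[0,0,0],[0,0,0]],[255,[0,0,1],[0,0,0]],[255,[0,0,0],[0,0,0]],[255,[0,0,0],[0,0,0]],[255,[0,0,0],[0,0,0]],[255,[0,0,0],[0,0,0]]]}}

```text
time_s: 15.75
ee_pos: [621.7, 65.0, 132.9]
ee_rot: [180.0, 0.0, 90.0]
force: [-0.2, -0.4, -2.1]
gripper_width: 19.6
gripper_force: 55.0
```

Call:
{"api": "servo_tool", "payload": {"steps": [[255,[0,0,1],[0,0,0]],[255,[0,0,0],[0,0,0]],[255,[0,0,1],[0,0,0]],[255,[0,0,0],[0,0,0]],[255,[0,0,0.5],[0,0,0]],[255,[0,0,0],[0,0,0]],[255,[0,0,0.5],[0,0,0]],[255,[0,0,0],[0,0,0]],[255,[0,0,0],[0,0,0]],[255,[0,0,0],[0,0,0]]]}}

```text
time_s: 16.75
ee_pos: [621.8, 65.2, 131.0]
ee_rot: [179.9, 0.0, 90.0]
force: [-2.8, 0.8, 5.6]
gripper_width: 19.4
gripper_force: 55.0
```

Call:
{"api": "servo_tool", "payload": {"steps": [[255,[-4,0,0],[0,0,0]],[255,[-4,0,0],[0,0,0]],[255,[-4,0,0],[0,0,0]],[255,[-4,0,0],[0,0,0]],[255,[-4,0,0],[0,0,0]],[255,[-4,0,0],[0,0,0]],[255,[-4,0,0],[0,0,0]],[255,[-4,0,0],[0,0,0]],[255,[-4,0,0],[0,0,0]],[255,[-4,0,0],[0,0,0]]]}}

```text
time_s: 17.75
ee_pos: [623.1, 25.9, 131.3]
ee_rot: [179.8, -0.1, 90.0]
force: [0.5, 4.2, 5.8]
gripper_width: 19.8
gripper_force: 55.0
```

Call:
{"api": "servo_tool", "payload": {"steps": [[255,[-4,0,0],[0,0,0]],[255,[-4,0,0],[0,0,0]],[255,[-4,0,0],[0,0,0]],[255,[-4,0,0],[0,0,0]],[255,[-4,0,0],[0,0,0]],[255,[-4,0,0],[0,0,0]],[255,[-4,0,0],[0,0,0]],[255,[-4,0,0],[0,0,0]],[255,[-4,0,0],[0,0,0]],[255,[-4,0,0],[0,0,0]]]}}

```text
time_s: 18.75
ee_pos: [623.0, -14.0, 131.3]
ee_rot: [179.8, -0.1, 90.0]
force: [0.7, 3.6, 6.4]
gripper_width: 20.0
gripper_force: 55.0
```

```bash
python3 - <<'E'
from v import *
g=grab('side');P=cloud(g)
for w in walnuts(g,P): print(w)
a=cv2.resize(g['color'][150:300,260:460],(800,600)); cv2.imwrite('pics/c3.png',a[...,::-1])
s=state(); print(s['ee_pos'],s['ee_rot'],s['force'])
E
```

```text
(0.52, [366.0, 240.0], [630.0, -72.0, 41.0], 103)
(0.51, [374.0, 241.0], [650.0, -94.0, 42.0], 35)
(0.48, [365.0, 245.0], [613.0, -96.0, 48.0], 60)
[623.004213   -14.62665385 131.15912971] [ 1.79783740e+02 -5.40075549e-02  8.99537474e+01] [0.45231487 2.85863376 5.18009938]
```

View pics/c3.png

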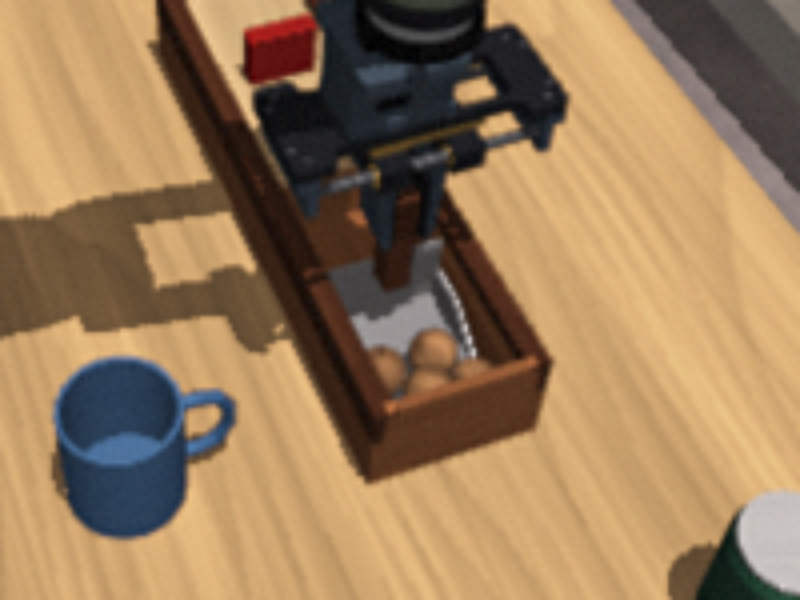

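Call:
{"api": "servo_tool", "payload": {"steps": [[255,[-3,0,0],[0,0,0]],[255,[-3,0,0],[0,0,0]],[255,[-3,0,0],[0,0,0]],[255,[-3,0,0],[0,0,0]],[255,[-3,0,0],[0,0,0]],[255,[-3,0,0],[0,0,0]],[255,[-3,0,0],[0,0,0]],[255,[-2,0,0],[0,0,0]],[255,[-2,0,0],[0,0,0]],[255,[0,0,0],[0,0,0]]]}}

```text
time_s: 19.85
ee_pos: [623.1, -39.2, 131.2]
ee_rot: [179.8, -0.1, 90.0]
force: [1.0, 3.8, 6.4]
gripper_width: 19.9
gripper_force: 55.0
```

```bash
python3 - <<'E'
from v import *
g=grab('side');P=cloud(g)
for w in walnuts(g,P): print(w)
a=cv2.resize(g['color'][170:290,300:460],(800,600)); cv2.imwrite('pics/c4.png',a[...,::-1])
s=state(); print(s['ee_pos'],s['ee_rot'],s['force'])
E
```

```text
(0.65, [357.0, 237.0], [594.0, -79.0, 63.0], 93)
[623.05933268 -39.12951375 131.20125269] [ 1.79776326e+02 -7.27203169e-02  8.99671674e+01] [0.44493545 3.63099293 5.89154836]
```

View pics/c4.png

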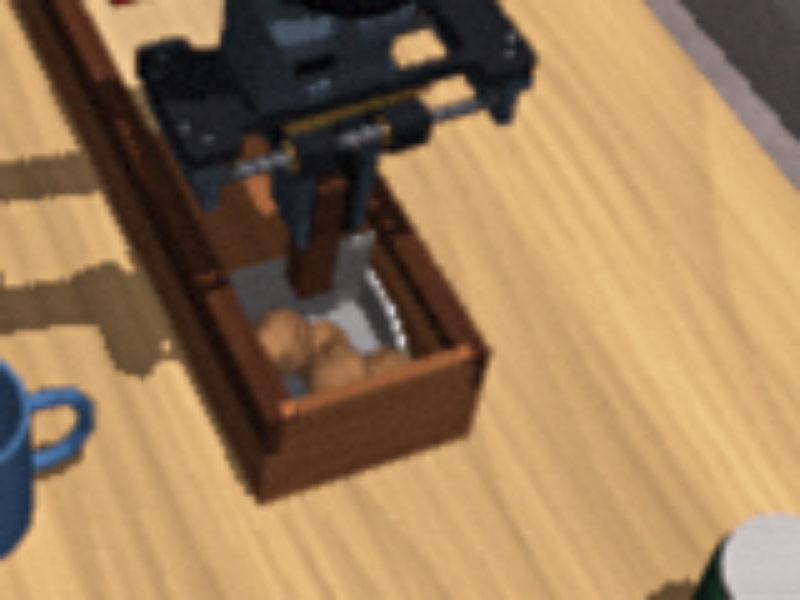

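Call:
{"api": "servo_tool", "payload": {"steps": [[255,[-1,0,0],[0,0,0]],[255,[-1,0,0],[0,0,0]],[255,[-1,0,0],[0,0,0]],[255,[-1,0,0],[0,0,0]],[255,[-1,0,0],[0,0,0]],[255,[-1,0,0],[0,0,0]],[255,[0,0,0],[0,0,0]],[255,[0,0,0],[0,0,0]],[255,[0,0,0],[0,0,0]],[255,[0,0,0],[0,0,0]]]}}

```text
time_s: 20.95
ee_pos: [623.0, -44.2, 131.4]
ee_rot: [179.8, -0.2, 90.0]
force: [0.7, 6.3, 6.0]
gripper_width: 20.0
gripper_force: 55.0
```

```bash
cat >> h.py <<'E'
def arc(pivot,axis,deg,n,c,T0=None,lift=(0,0,0)):
    """rotate about a world axis through pivot by deg in n rows, plus a straight shift; printed rows"""
    T=pose() if T0 is None else T0.copy(); S=T.copy(); rows=[]
    for i in range(n):
        Q=R.from_rotvec(np.radians(deg)*(i+1)/n*np.asarray(axis,float)).as_matrix()
        tgt=np.asarray(pivot)+Q@(S[:3,3]-pivot)+np.asarray(lift,float)*(i+1)/n; Rt=Q@S[:3,:3]
        d=np.round(T[:3,:3].T@(tgt-T[:3,3]),1); w=np.round(R.from_matrix(T[:3,:3].T@Rt).as_rotvec(),3)
        rows.append([c,(d+0).tolist(),(w+0).tolist()]); T[:3,3]+=T[:3,:3]@d; T[:3,:3]=T[:3,:3]@R.from_rotvec(w).as_matrix()
    for i in range(0,n,10): print(str(rows[i:i+10]).replace(' ',''))
    return T
E
python3 - <<'E'
from v import *
s=state(); print(s['ee_pos'],s['ee_rot'],s['force'])
g=grab('side');P=cloud(g)
for w in walnuts(g,P): print(w)
T=pose(); p=T[:3,3]+[0,11,-121]
T=arc(p,[1,0,0],-24,10,255,T,[0,0,2])
print(T.round(2))
E
```

```text
[623.01009054 -44.18659747 131.3745581 ] [ 1.79779782e+02 -1.68137178e-01  8.99570142e+01] [0.69980465 6.29904204 5.98710894]
(0.49, [371.0, 244.0], [639.0, -95.0, 44.0], 28)
(0.38, [361.0, 239.0], [623.0, -71.0, 40.0], 61)
(0.34, [343.0, 224.0], [574.0, -22.0, 60.0], 3232)
[[255,[5.1,0.0,-0.5],[0.0,-0.042,0.0]],[255,[5.0,0.0,-0.6],[0.0,-0.042,0.0]],[255,[5.1,0.0,-0.5],[0.0,-0.042,0.0]],[255,[5.1,0.0,-0.6],[0.0,-0.042,-0.001]],[255,[5.0,0.0,-0.5],[0.0,-0.041,0.0]],[255,[5.0,0.0,-0.5],[0.0,-0.042,0.0]],[255,[5.1,0.0,-0.6],[0.0,-0.042,0.0]],[255,[5.0,0.0,-0.5],[0.0,-0.042,0.0]],[255,[5.0,0.0,-0.5],[0.0,-0.042,0.0]],[255,[5.0,0.0,-0.5],[0.0,-0.042,-0.001]]]
[[ 0.0000e+00  1.0000e+00  0.0000e+00  6.2301e+02]
 [ 9.1000e-01  0.0000e+00 -4.0000e-01  5.9400e+00]
 [-4.0000e-01  0.0000e+00 -9.1000e-01  1.2732e+02]
 [ 0.0000e+00  0.0000e+00  0.0000e+00  1.0000e+00]]
```

Call:
{"api": "servo_tool", "payload": {"steps": [[255,[5.1,0,-0.5],[0,-0.042,0]],[255,[5,0,-0.6],[0,-0.042,0]],[255,[5.1,0,-0.5],[0,-0.042,0]],[255,[5.1,0,-0.6],[0,-0.042,0]],[255,[5,0,-0.5],[0,-0.042,0]],[255,[5,0,-0.5],[0,-0.042,0]],[255,[5.1,0,-0.6],[0,-0.042,0]],[255,[5,0,-0.5],[0,-0.042,0]],[255,[5,0,-0.5],[0,-0.042,0]],[255,[5,0,-0.5],[0,-0.042,0]]]}}

```text
time_s: 22.05
ee_pos: [621.8, 4.4, 124.9]
ee_rot: [180.0, 24.2, 90.0]
force: [0.2, 0.2, -3.0]
gripper_width: 20.0
gripper_force: 55.0
```

```bash
python3 - <<'E'
from v import *
s=state(); print(s['ee_pos'],s['ee_rot'],s['force'],s['qpos'])
g=grab('side');P=cloud(g)
for w in walnuts(g,P): print(w)
a=cv2.resize(g['color'][170:290,300:460],(800,600)); cv2.imwrite('pics/c5.png',a[...,::-1])
E
```

```text
[621.75559913   4.37950595 124.9460733 ] [179.99824948  24.15447736  90.01660685] [ 0.1568619   0.21976843 -3.04358645] [ 11.01470927  29.9167956   92.04117013 -26.22456416  65.37064692
  23.6241475 ]
(0.62, [360.0, 232.0], [619.0, -50.0, 48.0], 62)
(0.6, [369.0, 233.0], [639.0, -72.0, 55.0], 126)
(0.48, [357.0, 242.0], [598.0, -82.0, 58.0], 117)
```

View pics/c5.png

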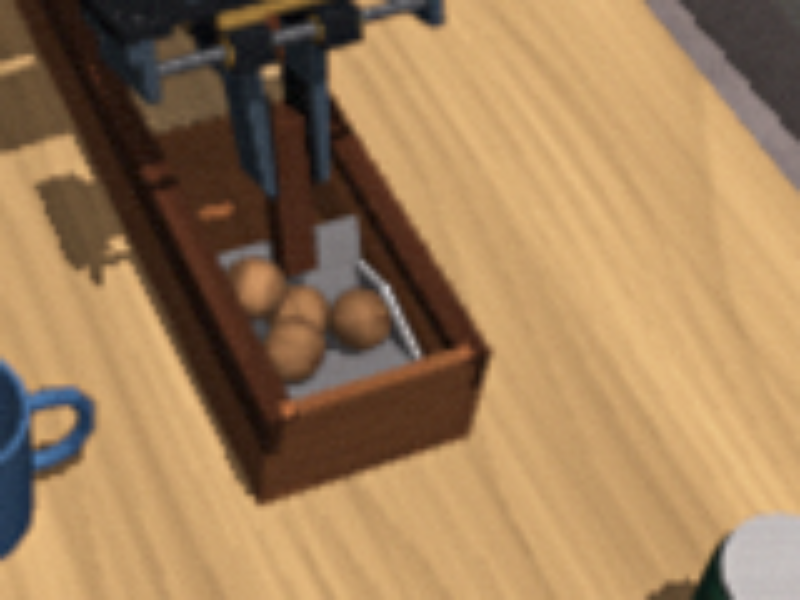

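Call:
{"api": "servo_tool", "payload": {"steps": [[255,[-1.2,0,-2.7],[0,0,0]],[255,[-2.5,0,-5.5],[0,0,0]],[255,[-4.1,0,-9.1],[0,0,0]],[255,[-4.9,0,-11],[0,0,0]],[255,[-4.9,0,-11],[0,0,0]],[255,[-4.9,0,-11],[0,0,0]],[255,[-4.9,0,-11],[0,0,0]],[255,[-4.9,0,-11],[0,0,0]],[255,[-4.9,0,-11],[0,0,0]],[255,[-4.9,0,-11],[0,0,0]]]}}

```text
time_s: 23.15
ee_pos: [621.6, 4.2, 230.0]
ee_rot: [180.0, 24.1, 90.0]
force: [-0.2, -0.3, -2.4]
gripper_width: 19.5
gripper_force: 55.0
```

Call:
{"api": "servo_tool", "payload": {"steps": [[255,[-4.9,0,-11],[0,0,0]],[255,[-4.9,0,-11],[0,0,0]],[255,[-4.9,0,-11],[0,0,0]],[255,[-3.3,0,-7.3],[0,0,0]],[255,[-1.6,0,-3.7],[0,0,0]],[255,[-0.8,0,-1.8],[0,0,0]],[255,[0,0,0],[0,0,0]],[255,[0,0,0],[0,0,0]],[255,[0,0,0],[0,0,0]],[255,[0,0,0],[0,0,0]]]}}

```text
time_s: 24.15
ee_pos: [621.5, 4.3, 278.8]
ee_rot: [-180.0, 24.1, 90.0]
force: [-0.1, 0.6, -1.9]
gripper_width: 19.5
gripper_force: 55.0
```

```bash
python3 - <<'E'
from v import *
s=state(); print(s['ee_pos'],s['ee_rot'],s['force'],s['qpos'],s['time_s'])
g=grab('side');P=cloud(g)
for w in walnuts(g,P): print(w)
# scoop frame from tool: scoop x = -tool x, z = -tool z ; origin at tool (-29 along... ) 
T=pose(); X=-T[:3,0]; Z=-T[:3,2]
o=T[:3,3]-121*Z+29*X; print('scoop origin',o,'lip',o+40*X)
# target: above scale, mouth radially outward, tilt 24 back. centre C
C=np.array([470,-374.]); az=np.degrees(np.arctan2(C[1],C[0])); r=C/np.linalg.norm(C); print('az',az)
def tcp(lip,yaw,tilt):  # tilt + = mouth up
    Rs=R.from_euler('z',yaw,degrees=True)*R.from_euler('y',-tilt,degrees=True)
    M=Rs.as_matrix(); Rt=np.c_[-M[:,0],M[:,1],-M[:,2]]
    o=lip-40*M[:,0]; return o-29*M[:,0]+121*M[:,2],Rt
lip=np.r_[C-18*r,165+0.]
p1,R1=tcp(lip,az,24); print(p1,R1.round(2).tolist())
T1=plan(p1,R1,30,255)
E
```

```text
[621.54714784   4.27184285 278.75214761] [-179.95913549   24.08853422   90.01895535] [-0.13753178  0.63543758 -1.90928549] [ 10.97569069  23.3867769   79.61659914 -23.82564741  82.57980732
  15.25446267] 24.15
(0.69, [355.0, 189.0], [590.0, -46.0, 221.0], 161)
(0.53, [368.0, 193.0], [621.0, -50.0, 203.0], 49)
(0.49, [377.0, 196.0], [638.0, -75.0, 208.0], 155)
(0.45, [364.0, 199.0], [596.0, -81.0, 210.0], 173)
scoop origin [621.5982941  -71.64018184 180.31574202] lip [ 621.60530381 -108.15637865  196.64263154]
az -38.510833604072445
[ 368.08080031 -292.89833897  247.474172  ] [[-0.71, 0.62, 0.32], [0.57, 0.78, -0.25], [-0.41, -0.0, -0.91]]
[[255,[-8.6,-8.5,5.0],[-0.012,0.0,-0.027]],[255,[-8.4,-8.7,4.9],[-0.012,0.0,-0.028]],[255,[-8.1,-9.0,4.8],[-0.013,0.0,-0.027]],[255,[-7.9,-9.3,4.7],[-0.012,0.0,-0.027]],[255,[-7.6,-9.6,4.5],[-0.012,0.0,-0.028]],[255,[-7.4,-9.8,4.5],[-0.012,0.0,-0.027]],[255,[-7.1,-10.1,4.3],[-0.013,0.0,-0.027]],[255,[-6.8,-10.3,4.2],[-0.012,0.0,-0.028]],[255,[-6.5,-10.6,4.1],[-0.012,0.0,-0.027]],[255,[-6.2,-10.8,3.9],[-0.012,0.0,-0.027]]]
[[255,[-6.0,-11.0,3.8],[-0.012,0.001,-0.028]],[255,[-5.6,-11.2,3.7],[-0.013,0.0,-0.027]],[255,[-5.3,-11.4,3.5],[-0.012,0.0,-0.028]],[255,[-5.0,-11.6,3.4],[-0.012,0.0,-0.027]],[255,[-4.7,-11.7,3.2],[-0.012,0.0,-0.027]],[255,[-4.4,-11.9,3.1],[-0.012,0.0,-0.028]],[255,[-4.0,-12.1,3.0],[-0.013,0.0,-0.027]],[255,[-3.7,-12.2,2.8],[-0.012,0.0,-0.027]],[255,[-3.4,-12.3,2.6],[-0.012,0.0,-0.028]],[255,[-3.0,-12.5,2.5],[-0.012,0.0,-0.027]]]
[[255,[-2.7,-12.6,2.4],[-0.012,0.0,-0.027]],[255,[-2.4,-12.6,2.2],[-0.013,0.0,-0.028]],[255,[-2.0,-12.8,2.0],[-0.012,0.0,-0.027]],[255,[-1.6,-12.8,1.9],[-0.012,0.0,-0.027]],[255,[-1.3,-12.9,1.7],[-0.012,0.0,-0.028]],[255,[-1.0,-12.9,1.6],[-0.013,0.0,-0.027]],[255,[-0.5,-13.0,1.4],[-0.012,0.0,-0.027]],[255,[-0.3,-13.0,1.3],[-0.012,0.0,-0.028]],[255,[0.1,-13.0,1.1],[-0.012,0.0,-0.027]],[255,[0.5,-13.0,0.9],[-0.012,0.0,-0.028]]]
```

Call:
{"api": "servo_tool", "payload": {"steps": [[255,[-8.6,-8.5,5.0],[-0.012,0.0,-0.027]],[255,[-8.4,-8.7,4.9],[-0.012,0.0,-0.028]],[255,[-8.1,-9.0,4.8],[-0.013,0.0,-0.027]],[255,[-7.9,-9.3,4.7],[-0.012,0.0,-0.027]],[255,[-7.6,-9.6,4.5],[-0.012,0.0,-0.028]],[255,[-7.4,-9.8,4.5],[-0.012,0.0,-0.027]],[255,[-7.1,-10.1,4.3],[-0.013,0.0,-0.027]],[255,[-6.8,-10.3,4.2],[-0.012,0.0,-0.028]],[255,[-6.5,-10.6,4.1],[-0.012,0.0,-0.027]],[255,[-6.2,-10.8,3.9],[-0.012,0.0,-0.027]]]}}

```text
time_s: 25.25
ee_pos: [536.5, -95.2, 268.6]
ee_rot: [-180.0, 24.1, 107.2]
force: [-0.5, -0.7, -2.7]
gripper_width: 19.4
gripper_force: 55.0
```

Call:
{"api": "servo_tool", "payload": {"steps": [[255,[-6.0,-11.0,3.8],[-0.012,0.001,-0.028]],[255,[-5.6,-11.2,3.7],[-0.013,0.0,-0.027]],[255,[-5.3,-11.4,3.5],[-0.012,0.0,-0.028]],[255,[-5.0,-11.6,3.4],[-0.012,0.0,-0.027]],[255,[-4.7,-11.7,3.2],[-0.012,0.0,-0.027]],[255,[-4.4,-11.9,3.1],[-0.012,0.0,-0.028]],[255,[-4.0,-12.1,3.0],[-0.013,0.0,-0.027]],[255,[-3.7,-12.2,2.8],[-0.012,0.0,-0.027]],[255,[-3.4,-12.3,2.6],[-0.012,0.0,-0.028]],[255,[-3.0,-12.5,2.5],[-0.012,0.0,-0.027]]]}}

```text
time_s: 26.25
ee_pos: [451.6, -194.2, 258.0]
ee_rot: [-179.9, 24.0, 124.4]
force: [-0.2, 0.2, -3.0]
gripper_width: 19.9
gripper_force: 55.0
```

Call:
{"api": "servo_tool", "payload": {"steps": [[255,[-2.7,-12.6,2.4],[-0.012,0.0,-0.027]],[255,[-2.4,-12.6,2.2],[-0.013,0.0,-0.028]],[255,[-2.0,-12.8,2.0],[-0.012,0.0,-0.027]],[255,[-1.6,-12.8,1.9],[-0.012,0.0,-0.027]],[255,[-1.3,-12.9,1.7],[-0.012,0.0,-0.028]],[255,[-1.0,-12.9,1.6],[-0.013,0.0,-0.027]],[255,[-0.5,-13.0,1.4],[-0.012,0.0,-0.027]],[255,[-0.3,-13.0,1.3],[-0.012,0.0,-0.028]],[255,[0.1,-13.0,1.1],[-0.012,0.0,-0.027]],[255,[0.5,-13.0,0.9],[-0.012,0.0,-0.028]]]}}

```text
time_s: 27.25
ee_pos: [366.9, -292.9, 247.2]
ee_rot: [-179.9, 23.9, 141.6]
force: [0.0, 0.3, -1.4]
gripper_width: 19.5
gripper_force: 55.0
```

```bash
cat > p.py <<'E'
from v import *
def geo(T):
    X=-T[:3,0]; Z=-T[:3,2]; o=T[:3,3]-121*Z+29*X; return o,o+40*X,np.degrees(np.arctan2(X[1],X[0])),np.degrees(np.arcsin(X[2]))
def tcp(lip,yaw,tilt):
    M=(R.from_euler('z',yaw,degrees=True)*R.from_euler('y',-tilt,degrees=True)).as_matrix()
    return lip-69*M[:,0]+121*M[:,2], np.c_[-M[:,0],M[:,1],-M[:,2]]
def tilt_rows(lips,yaw,tilts,T,c=255):
    """rows via given lip points and tilts; printed"""
    rows=[]
    for l,t in zip(lips,tilts):
        p,Rt=tcp(np.asarray(l,float),yaw,t)
        d=np.round(T[:3,:3].T@(p-T[:3,3]),1); w=np.round(R.from_matrix(T[:3,:3].T@Rt).as_rotvec(),3)
        rows.append([c,(d+0).tolist(),(w+0).tolist()]); T=T.copy(); T[:3,3]+=T[:3,:3]@d; T[:3,:3]=T[:3,:3]@R.from_rotvec(w).as_matrix()
    for i in range(0,len(rows),10): print(str(rows[i:i+10]).replace(' ',''))
    return T
C=np.array([470,-374.]); rad=C/np.linalg.norm(C)
E
python3 - <<'E'
from p import *
s=state(); print(s['ee_pos'],s['ee_rot'],s['force'],s['qpos'],s['time_s'])
g=grab('side');P=cloud(g)
for w in walnuts(g,P): print(w)
T=pose(); print(geo(T))
o,lip,yaw,t=geo(T)
# descend: lip from current to z=105 keeping mouth up tilt reduced to 5? then pour
n=10; end=np.r_[C-18*rad,128]
a=[lip+(end-lip)*(i+1)/n for i in range(n)]; 
T=tilt_rows(a,-38.5,[t+(24-t)*(i+1)/n for i in range(n)],T)
# pour: lip to 85 as tilt to -45
m=20; e2=np.r_[C-18*rad,84]; 
k=np.arange(1,m+1)/m
T=tilt_rows([end+(e2-end)*min(1,x*1.6) for x in k],-38.5,24-66*k,T); print(T.round(2))
E
```

```text
[ 366.93720855 -292.87225794  247.23771239] [-179.90704012   23.92882575  141.64947619] [ 0.0355257   0.33690801 -1.35282893] [-40.52650932  -2.51900482 117.28795247   1.19577382  41.32050659
 -92.8871861 ] 27.25
(0.77, [314.0, 343.0], [381.0, -345.0, 191.0], 331)
(0.58, [321.0, 337.0], [406.0, -329.0, 171.0], 134)
(0.54, [337.0, 328.0], [434.0, -325.0, 179.0], 258)
(0.5, [332.0, 349.0], [411.0, -363.0, 181.0], 267)
(array([ 425.4183426 , -340.78323345,  148.2973692 ]), array([ 453.99749932, -363.59107487,  164.51569744]), np.float64(-38.59191789338384), np.float64(23.919843876509102))
[[255,[1.4,-0.2,3.4],[-0.002,0.0,-0.001]],[255,[1.4,0.2,3.4],[0.0,0.0,0.0]],[255,[1.4,0.2,3.4],[0.0,0.0,0.0]],[255,[1.4,0.2,3.4],[0.0,-0.001,0.0]],[255,[1.4,0.2,3.3],[0.0,0.0,0.0]],[255,[1.4,0.1,3.4],[0.0,0.0,0.0]],[255,[1.5,0.2,3.4],[0.0,0.0,0.0]],[255,[1.4,0.2,3.4],[0.0,0.0,0.0]],[255,[1.4,0.2,3.4],[0.0,0.0,0.0]],[255,[1.4,0.2,3.4],[0.0,0.0,0.0]]]
[[255,[-5.7,0.0,-0.6],[0.0,0.057,0.0]],[255,[-5.8,0.0,-0.5],[0.0,0.058,0.0]],[255,[-6.0,0.0,-0.4],[0.0,0.057,0.0]],[255,[-6.3,0.0,-0.3],[0.0,0.058,0.0]],[255,[-6.4,0.0,-0.3],[0.0,0.058,0.0]],[255,[-6.6,0.0,-0.3],[0.0,0.057,0.0]],[255,[-6.8,0.0,-0.3],[0.0,0.058,0.0]],[255,[-7.0,0.0,-0.2],[0.0,0.057,0.0]],[255,[-7.3,0.0,-0.3],[0.0,0.058,0.0]],[255,[-7.4,0.0,-0.3],[0.0,0.058,0.0]]]
[[255,[-7.6,0.0,-0.3],[0.0,0.057,0.0]],[255,[-7.9,0.0,-0.3],[0.0,0.058,0.0]],[255,[-7.5,0.0,-2.1],[0.0,0.057,0.0]],[255,[-7.1,0.0,-3.7],[0.0,0.058,0.0]],[255,[-7.1,0.0,-3.8],[0.0,0.058,0.0]],[255,[-7.1,0.0,-3.8],[0.0,0.057,0.0]],[255,[-7.0,0.0,-3.7],[0.0,0.058,0.0]],[255,[-7.1,0.0,-3.8],[0.0,0.057,0.0]],[255,[-7.1,0.0,-3.8],[0.0,0.058,0.0]],[255,[-7.1,0.0,-3.8],[0.0,0.058,0.0]]]
[[-5.8000e-01  6.2000e-01 -5.2000e-01  4.7917e+02]
 [ 4.6000e-01  7.8000e-01  4.2000e-01 -3.8133e+02]
 [ 6.7000e-01  0.0000e+00 -7.4000e-01  2.2010e+02]
 [ 0.0000e+00  0.0000e+00  0.0000e+00  1.0000e+00]]
```

```bash
python3 - <<'E'
from p import *
T=pose(); o,lip,yaw,t0=geo(T); print(lip)
z=lambda t: max(82,112+67*np.tan(np.radians(t)))
n=6; end=np.r_[C-25*rad,z(24)]
L=[lip+(end-lip)*(i+1)/n for i in range(n)]; A=[24]*n
tt=24-3*np.arange(1,25); L+=[np.r_[C-25*rad,z(t)] for t in tt]; A+=list(tt)
T=tilt_rows(L,-38.5,A,T); print(geo(T),T[:3,3])
E
```

```text
[ 453.99749932 -363.59107487  164.51569744]
[[255,[2.6,0.0,3.1],[-0.002,-0.001,-0.001]],[255,[2.5,0.3,3.1],[0.0,0.0,0.0]],[255,[2.4,0.3,3.0],[0.0,0.0,0.0]],[255,[2.5,0.3,3.1],[0.0,0.0,0.0]],[255,[2.4,0.3,3.0],[0.0,0.0,0.0]],[255,[2.5,0.3,3.1],[0.0,0.0,0.0]],[255,[-4.8,0.0,0.3],[0.0,0.052,0.0]],[255,[-5.0,0.0,0.2],[0.0,0.052,0.0]],[255,[-5.3,0.0,0.2],[0.0,0.053,0.0]],[255,[-5.4,0.0,0.2],[0.0,0.052,0.0]]]
[[255,[-5.7,0.0,0.1],[0.0,0.052,0.0]],[255,[-5.9,0.0,0.1],[0.0,0.053,0.0]],[255,[-6.0,0.0,0.0],[0.0,0.052,0.0]],[255,[-6.3,0.0,0.1],[0.0,0.052,0.0]],[255,[-6.4,0.0,0.1],[0.0,0.053,0.0]],[255,[-6.6,0.0,0.0],[0.0,0.052,0.0]],[255,[-6.8,0.0,0.1],[0.0,0.053,0.0]],[255,[-7.0,0.0,0.2],[0.0,0.052,0.0]],[255,[-7.2,0.0,0.2],[0.0,0.052,0.0]],[255,[-7.4,0.0,0.2],[0.0,0.053,0.0]]]
[[255,[-7.7,0.0,0.3],[0.0,0.052,0.0]],[255,[-7.9,0.0,0.4],[0.0,0.052,0.0]],[255,[-6.5,0.0,-3.3],[0.0,0.053,0.0]],[255,[-6.4,0.0,-3.4],[0.0,0.052,0.0]],[255,[-6.4,0.0,-3.5],[0.0,0.052,0.0]],[255,[-6.4,0.0,-3.4],[0.0,0.053,0.0]],[255,[-6.5,0.0,-3.5],[0.0,0.052,0.0]],[255,[-6.4,0.0,-3.4],[0.0,0.053,0.0]],[255,[-6.4,0.0,-3.4],[0.0,0.052,0.0]],[255,[-6.4,0.0,-3.5],[0.0,0.052,0.0]]]
(array([ 429.49518183, -341.7648677 ,  111.74299523]), array([ 450.44175719, -358.43808032,   82.02355779]), np.float64(-38.51935188643758), np.float64(-47.98639652837318)) [ 484.63507087 -385.68103269  214.27573678]
```

Call:
{"api": "servo_tool", "payload": {"steps": [[255,[2.6,0.0,3.1],[-0.002,-0.001,-0.001]],[255,[2.5,0.3,3.1],[0.0,0.0,0.0]],[255,[2.4,0.3,3.0],[0.0,0.0,0.0]],[255,[2.5,0.3,3.1],[0.0,0.0,0.0]],[255,[2.4,0.3,3.0],[0.0,0.0,0.0]],[255,[2.5,0.3,3.1],[0.0,0.0,0.0]],[255,[-4.8,0.0,0.3],[0.0,0.052,0.0]],[255,[-5.0,0.0,0.2],[0.0,0.052,0.0]],[255,[-5.3,0.0,0.2],[0.0,0.053,0.0]],[255,[-5.4,0.0,0.2],[0.0,0.052,0.0]]]}}

```text
time_s: 28.35
ee_pos: [380.1, -300.3, 230.8]
ee_rot: [179.9, 12.1, 141.6]
force: [-0.7, -0.7, -2.5]
gripper_width: 19.5
gripper_force: 55.0
```

Call:
{"api": "servo_tool", "payload": {"steps": [[255,[-5.7,0.0,0.1],[0.0,0.052,0.0]],[255,[-5.9,0.0,0.1],[0.0,0.053,0.0]],[255,[-6.0,0.0,0.0],[0.0,0.052,0.0]],[255,[-6.3,0.0,0.1],[0.0,0.052,0.0]],[255,[-6.4,0.0,0.1],[0.0,0.053,0.0]],[255,[-6.6,0.0,0.0],[0.0,0.052,0.0]],[255,[-6.8,0.0,0.1],[0.0,0.053,0.0]],[255,[-7.0,0.0,0.2],[0.0,0.052,0.0]],[255,[-7.2,0.0,0.2],[0.0,0.052,0.0]],[255,[-7.4,0.0,0.2],[0.0,0.053,0.0]]]}}

```text
time_s: 29.35
ee_pos: [431.3, -340.9, 226.9]
ee_rot: [179.9, -17.9, 141.6]
force: [0.1, -0.3, -3.1]
gripper_width: 19.7
gripper_force: 55.0
```

Call:
{"api": "servo_tool", "payload": {"steps": [[255,[-7.7,0.0,0.3],[0.0,0.052,0.0]],[255,[-7.9,0.0,0.4],[0.0,0.052,0.0]],[255,[-6.5,0.0,-3.3],[0.0,0.053,0.0]],[255,[-6.4,0.0,-3.4],[0.0,0.052,0.0]],[255,[-6.4,0.0,-3.5],[0.0,0.052,0.0]],[255,[-6.4,0.0,-3.4],[0.0,0.053,0.0]],[255,[-6.5,0.0,-3.5],[0.0,0.052,0.0]],[255,[-6.4,0.0,-3.4],[0.0,0.053,0.0]],[255,[-6.4,0.0,-3.4],[0.0,0.052,0.0]],[255,[-6.4,0.0,-3.5],[0.0,0.052,0.0]]]}}

```text
time_s: 30.35
ee_pos: [487.8, -385.7, 213.7]
ee_rot: [179.9, -47.7, 141.7]
force: [-0.6, -0.5, -2.3]
gripper_width: 19.5
gripper_force: 55.0
```

```bash
python3 - <<'E'
from p import *
s=state(); print(s['ee_pos'],s['ee_rot'],s['force'],s['qpos'],s['time_s'],geo(pose()))
g=grab('side');P=cloud(g)
for w in walnuts(g,P): print(w)
a=cv2.resize(g['color'][250:400,230:470],(800,500)); cv2.imwrite('pics/c6.png',a[...,::-1])
E
```

```text
[ 487.83585769 -385.65718831  213.71196205] [179.91639231 -47.74352031 141.67104999] [-0.57455394 -0.46081072 -2.25137603] [-39.13054028  49.30620857  51.30108991  -0.63930656 127.13250098
 -90.92497566] 30.35 (array([ 432.98898726, -342.07164518,  110.88141584]), array([ 454.08949225, -358.75313801,   81.2757325 ]), np.float64(-38.328950011595026), np.float64(-47.74352030792766))
(0.79, [361.0, 388.0], [452.0, -412.0, 82.0], 303)
(0.74, [346.0, 167.0], [676.0, 176.0, 78.0], 134)
(0.61, [365.0, 369.0], [476.0, -384.0, 82.0], 286)
(0.58, [381.0, 375.0], [498.0, -408.0, 83.0], 243)
(0.4, [379.0, 360.0], [505.0, -382.0, 80.0], 118)
```

View pics/c6.png

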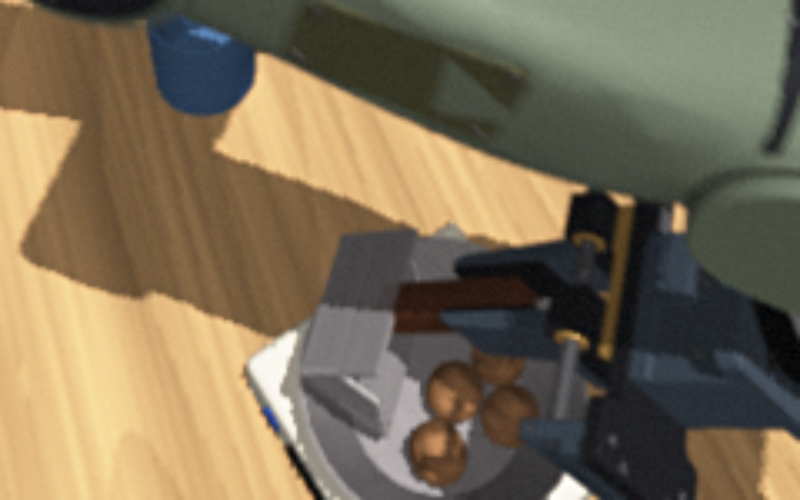

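Call:
{"api": "servo_tool", "payload": {"steps": [[255,[3.7,0,-3.4],[0,0,0]],[255,[5.5,0,-5],[0,0,0]],[255,[7.4,0,-6.7],[0,0,0]],[255,[7.4,0,-6.7],[0,0,0]],[255,[7.4,0,-6.7],[0,0,0]],[255,[11,0,-10],[0,0,0]],[255,[11,0,-10],[0,0,0]],[255,[11,0,-10],[0,0,0]],[255,[11,0,-10],[0,0,0]],[255,[7.4,0,-6.7],[0,0,0]]]}}

```text
time_s: 31.45
ee_pos: [486.6, -384.9, 328.9]
ee_rot: [179.9, -47.7, 141.7]
force: [0.4, -0.9, -2.0]
gripper_width: 20.0
gripper_force: 55.0
```

```bash
python3 - <<'E'
from p import *
s=state(); print(s['ee_pos'],s['ee_rot'],s['force'],s['qpos'],s['time_s'],geo(pose()))
T1=plan([400,-250,300],down(130),10,255)
T2=plan([450,100,300],down(90),12,255,T1)
E
```

```text
[ 486.58076811 -384.93541558  328.8966736 ] [179.90270745 -47.73157945 141.67255936] [ 0.36518545 -0.85765944 -2.00828432] [-39.15081125  47.26955153  39.54634487  -0.81203076 140.91086257
 -91.18410207] 31.45 (array([ 431.76751174, -341.3419578 ,  226.05156013]), array([ 452.87329599, -358.02672077,  196.45148317]), np.float64(-38.32744063841276), np.float64(-47.73157945464134))
[[255,[8.1,5.2,13.2],[-0.008,-0.083,0.019]],[255,[9.2,4.9,12.5],[-0.009,-0.083,0.019]],[255,[10.3,4.7,11.7],[-0.008,-0.083,0.019]],[255,[11.3,4.3,10.9],[-0.008,-0.083,0.019]],[255,[12.3,4.0,9.9],[-0.009,-0.083,0.02]],[255,[13.1,3.7,8.9],[-0.008,-0.083,0.019]],[255,[13.9,3.4,7.8],[-0.008,-0.083,0.019]],[255,[14.6,3.0,6.6],[-0.009,-0.083,0.019]],[255,[15.1,2.7,5.4],[-0.008,-0.083,0.019]],[255,[15.6,2.4,4.2],[-0.008,-0.083,0.019]]]
[[255,[19.7,21.9,0.0],[0.0,0.0,0.058]],[255,[20.9,20.8,0.0],[0.0,0.0,0.058]],[255,[22.0,19.5,0.0],[0.0,0.0,0.059]],[255,[23.2,18.2,0.0],[0.0,0.0,0.058]],[255,[24.2,16.8,0.0],[0.0,0.0,0.058]],[255,[25.1,15.4,0.0],[0.0,0.0,0.058]],[255,[26.0,13.9,0.0],[0.0,0.0,0.058]],[255,[26.8,12.3,0.0],[0.0,0.0,0.058]],[255,[27.4,10.8,0.0],[0.0,0.0,0.059]],[255,[28.0,9.2,0.0],[0.0,0.0,0.058]]]
[[255,[28.5,7.5,0.0],[0.0,0.0,0.058]],[255,[28.8,5.9,0.0],[0.0,0.0,0.058]]]
```

Call:
{"api": "servo_tool", "payload": {"steps": [[255,[8.1,5.2,13.2],[-0.008,-0.083,0.019]],[255,[9.2,4.9,12.5],[-0.009,-0.083,0.019]],[255,[10.3,4.7,11.7],[-0.008,-0.083,0.019]],[255,[11.3,4.3,10.9],[-0.008,-0.083,0.019]],[255,[12.3,4.0,9.9],[-0.009,-0.083,0.02]],[255,[13.1,3.7,8.9],[-0.008,-0.083,0.019]],[255,[13.9,3.4,7.8],[-0.008,-0.083,0.019]],[255,[14.6,3.0,6.6],[-0.009,-0.083,0.019]],[255,[15.1,2.7,5.4],[-0.008,-0.083,0.019]],[255,[15.6,2.4,4.2],[-0.008,-0.083,0.019]]]}}

```text
time_s: 32.45
ee_pos: [398.9, -249.1, 298.9]
ee_rot: [-180.0, -0.0, 129.9]
force: [0.8, -0.4, -1.5]
gripper_width: 20.1
gripper_force: 55.0
```

Call:
{"api": "servo_tool", "payload": {"steps": [[255,[19.7,21.9,0.0],[0.0,0.0,0.058]],[255,[20.9,20.8,0.0],[0.0,0.0,0.058]],[255,[22.0,19.5,0.0],[0.0,0.0,0.059]],[255,[23.2,18.2,0.0],[0.0,0.0,0.058]],[255,[24.2,16.8,0.0],[0.0,0.0,0.058]],[255,[25.1,15.4,0.0],[0.0,0.0,0.058]],[255,[26.0,13.9,0.0],[0.0,0.0,0.058]],[255,[26.8,12.3,0.0],[0.0,0.0,0.058]],[255,[27.4,10.8,0.0],[0.0,0.0,0.059]],[255,[28.0,9.2,0.0],[0.0,0.0,0.058]]]}}

```text
time_s: 33.45
ee_pos: [440.7, 42.8, 299.1]
ee_rot: [-179.8, -0.1, 96.5]
force: [0.9, -0.1, -2.2]
gripper_width: 19.8
gripper_force: 55.0
```

```bash
python3 - <<'E'
from p import *
s=state(); print(s['ee_pos'],s['ee_rot'],s['force'],s['time_s'])
g=grab('side');P=cloud(g)
for w in walnuts(g,P): print(w)
T1=plan([450,100,230],down(90),10,255)
E
```

```text
[440.72303214  42.78025987 299.13979687] [-1.79801234e+02 -1.04922841e-01  9.65197357e+01] [ 0.90445146 -0.09624529 -2.17887629] 33.45
(0.81, [361.0, 386.0], [452.0, -412.0, 82.0], 275)
(0.74, [383.0, 374.0], [499.0, -409.0, 82.0], 271)
(0.51, [378.0, 357.0], [510.0, -375.0, 82.0], 261)
(0.51, [364.0, 370.0], [475.0, -385.0, 83.0], 271)
[[255,[5.4,1.6,6.9],[0.0,0.0,0.012]],[255,[5.4,1.5,6.9],[-0.001,-0.001,0.012]],[255,[5.5,1.4,6.9],[0.0,0.0,0.012]],[255,[5.4,1.4,7.0],[0.0,0.0,0.012]],[255,[5.5,1.3,6.9],[-0.001,-0.001,0.012]],[255,[5.5,1.2,6.9],[0.0,0.0,0.012]],[255,[5.5,1.1,6.9],[0.0,0.0,0.012]],[255,[5.6,1.1,6.9],[-0.001,-0.001,0.012]],[255,[5.5,1.0,6.9],[0.0,0.0,0.011]],[255,[5.6,1.0,6.9],[0.0,0.0,0.012]]]
```

All four walnuts are at rest in the weighing pan; now I'll set the scoop down.

Call:
{"api": "servo_tool", "payload": {"steps": [[255,[5.4,1.6,6.9],[0.0,0.0,0.012]],[255,[5.4,1.5,6.9],[-0.001,-0.001,0.012]],[255,[5.5,1.4,6.9],[0.0,0.0,0.012]],[255,[5.4,1.4,7.0],[0.0,0.0,0.012]],[255,[5.5,1.3,6.9],[-0.001,-0.001,0.012]],[255,[5.5,1.2,6.9],[0.0,0.0,0.012]],[255,[5.5,1.1,6.9],[0.0,0.0,0.012]],[255,[5.6,1.1,6.9],[-0.001,-0.001,0.012]],[255,[5.5,1.0,6.9],[0.0,0.0,0.011]],[255,[5.6,1.0,6.9],[0.0,0.0,0.012]]]}}

```text
time_s: 34.55
ee_pos: [450.9, 97.8, 229.0]
ee_rot: [179.9, 0.1, 89.8]
force: [1.1, 0.7, -2.0]
gripper_width: 19.5
gripper_force: 55.0
```

Call:
{"api": "servo_tool", "payload": {"steps": [[255,[0,0,10],[0,0,0]],[255,[0,0,16],[0,0,0]],[255,[0,0,18],[0,0,0]],[255,[0,0,18],[0,0,0]],[255,[0,0,16],[0,0,0]],[255,[0,0,12],[0,0,0]],[255,[0,0,8],[0,0,0]],[255,[0,0,4],[0,0,0]],[255,[0,0,2],[0,0,0]],[255,[0,0,0],[0,0,0]]]}}

```text
time_s: 35.55
ee_pos: [451.2, 97.1, 125.7]
ee_rot: [179.9, 0.1, 89.8]
force: [0.1, 0.3, -2.2]
gripper_width: 19.6
gripper_force: 55.0
```

Call:
{"api": "servo_tool", "payload": {"steps": [[255,[0,0,1.5],[0,0,0]],[255,[0,0,1],[0,0,0]],[255,[0,0,1],[0,0,0]],[255,[0,0,0.5],[0,0,0]],[255,[0,0,0.5],[0,0,0]],[255,[0,0,0.3],[0,0,0]],[255,[0,0,0],[0,0,0]],[255,[0,0,0],[0,0,0]],[255,[0,0,0],[0,0,0]],[255,[0,0,0],[0,0,0]]]}}

```text
time_s: 36.55
ee_pos: [451.1, 97.3, 121.3]
ee_rot: [179.9, 0.1, 89.8]
force: [-1.7, 1.3, 6.0]
gripper_width: 19.6
gripper_force: 55.0
```

In contact; release and rise.

Call:
{"api": "servo_tool", "payload": {"steps": [[0,[0,0,-0.4],[0,0,0]],[0,[0,0,0],[0,0,0]],[0,[0,0,0],[0,0,0]],[0,[0,0,0],[0,0,0]],[0,[0,0,0],[0,0,0]],[0,[0,0,0],[0,0,0]],[0,[0,0,-6],[0,0,0]],[0,[0,0,-12],[0,0,0]],[0,[0,0,-25],[0,0,0]],[0,[0,0,-25],[0,0,0]]]}}

```text
time_s: 37.55
ee_pos: [450.7, 97.2, 190.1]
ee_rot: [180.0, 0.1, 89.8]
force: [-0.3, 0.5, 0.4]
gripper_width: 91.2
gripper_force: 0.0
```

Call:
{"api": "servo_tool", "payload": {"steps": [[0,[0,0,-20],[0,0,0]],[0,[0,0,-20],[0,0,0]],[0,[0,0,-10],[0,0,0]],[0,[0,0,0],[0,0,0]],[0,[0,0,0],[0,0,0]],[0,[0,0,0],[0,0,0]],[0,[0,0,0],[0,0,0]],[0,[0,0,0],[0,0,0]],[0,[0,0,0],[0,0,0]],[0,[0,0,0],[0,0,0]]]}}

```text
time_s: 38.55
ee_pos: [450.8, 97.3, 239.0]
ee_rot: [180.0, 0.1, 89.8]
force: [0.2, -0.0, 0.7]
gripper_width: 91.4
gripper_force: 0.0
```

```bash
python3 - <<'E'
from p import *
s=state(); print(s['ee_pos'],s['force'],s['time_s'],s['gripper_width'])
g=grab('side');P=cloud(g)
for w in walnuts(g,P): print(w)
print('block',rect(sel(P,560,690,100,300,105,125)))
for z in (60,90,120): print('handle',rect(sel(P,400,500,60,140,z,z+16)))
a=g['color']; cv2.imwrite('pics/c7.png',a[...,::-1])
E
```

```text
[450.82273077  97.28995592 239.03135851] [ 0.2275034  -0.04807364  0.69750379] 38.55 91.40711855535586
(0.69, [359.0, 388.0], [452.0, -412.0, 82.0], 255)
(0.62, [365.0, 370.0], [475.0, -384.0, 84.0], 209)
(0.58, [383.0, 374.0], [500.0, -410.0, 82.0], 252)
(0.51, [379.0, 357.0], [509.0, -375.0, 83.0], 243)
(0.21, [353.0, 362.0], [469.0, -359.0, 63.0], 5436)
block (array([621. , 189.9]), array([20.4, 55.1]), 87.9, 104)
handle (array([437.3,  95.7]), array([15.3, 50.1]), 55.7, 34)
handle (array([446.5,  90.3]), array([14. , 28.2]), 41.8, 35)
handle (array([451.8,  93.9]), array([23.3, 20.2]), 88.3, 63)
```

View pics/c7.png

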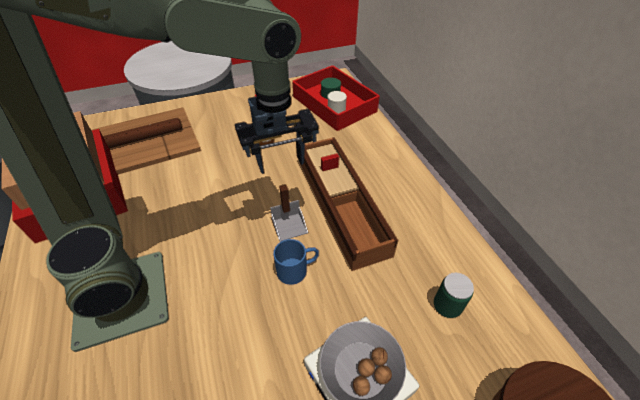

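```bash
python3 -c "
from workcell import ticket
print(ticket.job_done())"
```

```text
the job is handed in; nothing more can be done
None
```

I handed the job in at about 39 s. The cover is slid aside about 205 mm, all four walnuts are in the weighing pan with none spilled, and the scoop stands upright on the table clear of the chest and scale; no verdict came back.

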